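# Clear down the conservation bench for the night

### The job

Clear the bench for the night: press down the lid of every specimen case until its catch snaps and holds it fully shut, then push each shut case across the bench, without lifting it, until it sits flush and square against the aluminium back rail with its whole width between the rail's ends. Also walk the heavy grey power supply away from the robot into its black taped outline, with no corner past the tape, by pushing in turn on its two rubber bumpers at the rear corners and nowhere else on it. No case may come up to the rail with its lid still open, and leave the tub, the jar and the brush pot alone.

Things in the scene. Friction and masses are not known exactly. Their poses are not given: they have to be found in the camera images.
- case1_mid (a point): Specimen case 1: grey box 100 deep (its own x), 72 wide (y), 45 high without the lid, 51 with the lid shut, with a specimen lying in it, 0.3 to 0.65 kg; loose on the table. May be absent. The point is at the middle of the box, 22.5 above its underside; x points from the front (catch side, facing the robot) to the back (hinge side). Hinge line: 50 towards +x of this point, 22.5 above it.
- case2_mid (a point): Specimen case 2: grey box 100 deep (its own x), 72 wide (y), 45 high without the lid, 51 with the lid shut, with a specimen lying in it, 0.3 to 0.65 kg; loose on the table. May be absent. The point is at the middle of the box, 22.5 above its underside; x points from the front (catch side, facing the robot) to the back (hinge side). Hinge line: 50 towards +x of this point, 22.5 above it.
- case3_mid (a point): Specimen case 3: grey box 100 deep (its own x), 72 wide (y), 45 high without the lid, 51 with the lid shut, with a specimen lying in it, 0.3 to 0.65 kg; loose on the table. May be absent. The point is at the middle of the box, 22.5 above its underside; x points from the front (catch side, facing the robot) to the back (hinge side). Hinge line: 50 towards +x of this point, 22.5 above it.
- case4_mid (a point): Specimen case 4: grey box 100 deep (its own x), 72 wide (y), 45 high without the lid, 51 with the lid shut, with a specimen lying in it, 0.3 to 0.65 kg; loose on the table. May be absent. The point is at the middle of the box, 22.5 above its underside; x points from the front (catch side, facing the robot) to the back (hinge side). Hinge line: 50 towards +x of this point, 22.5 above it.
- lid1 (a joint): Lid angle of case 1 (rad): 0 shut, grows as it opens upward about the case's far (+x) top edge, at most 1.3. Lid 97 deep (3 short of the front face), 72 wide, 6 thick. A light spring and friction hold it up; let go part-way it stays ajar at 0.3 or more. Below 0.13 a snap catch at mid front edge resists; pressed past it (5 N near the front edge, 10 N is ample) it is held shut.
- lid2 (a joint): Lid angle of case 2 (rad): 0 shut, grows as it opens upward about the case's far (+x) top edge, at most 1.3. Lid 97 deep (3 short of the front face), 72 wide, 6 thick. A light spring and friction hold it up; let go part-way it stays ajar at 0.3 or more. Below 0.13 a snap catch at mid front edge resists; pressed past it (5 N near the front edge, 10 N is ample) it is held shut.
- lid3 (a joint): Lid angle of case 3 (rad): 0 shut, grows as it opens upward about the case's far (+x) top edge, at most 1.3. Lid 97 deep (3 short of the front face), 72 wide, 6 thick. A light spring and friction hold it up; let go part-way it stays ajar at 0.3 or more. Below 0.13 a snap catch at mid front edge resists; pressed past it (5 N near the front edge, 10 N is ample) it is held shut.
- lid4 (a joint): Lid angle of case 4 (rad): 0 shut, grows as it opens upward about the case's far (+x) top edge, at most 1.3. Lid 97 deep (3 short of the front face), 72 wide, 6 thick. A light spring and friction hold it up; let go part-way it stays ajar at 0.3 or more. Below 0.13 a snap catch at mid front edge resists; pressed past it (5 N near the front edge, 10 N is ample) it is held shut.
- rail_face (a point): Fixed aluminium back rail on the far side of the bench, 480 long, 22 thick, 30 high. The point is at the middle of its face towards the robot, on the table; x points straight into the rail (away from the robot), y along it. A case flush against it has its middle 50 before this face.
- outline: Outline of flat black tape on the table, outer size 156 along its x and 216 along its y, tape 12 wide. Origin at its centre, on the table; x points away from the robot, the way the power supply is to face.
- psu: Lamp power supply: grey steel case 120 deep (its x), 180 wide (y), 75 high, about 2.4 kg, flat underside, free to slide; sliding it whole takes 10 to 20 N. Origin at the middle of its underside; x points to its front, away from the robot. Its rear carries sockets and a meter (not to be touched) and a bumper at each corner.
- bumper_left (a point): Left (+y) rear rubber bumper of the power supply: upright round post 28 in diameter, from 6 to 66 above the table, that stands out 20 behind the case's rear face. The point is on its axis, 30 above the table, 66 behind (-x) and 76 to the left (+y) of the case's origin.
- bumper_right (a point): Right (-y) rear rubber bumper, the mirror image of the left one.
- psu_fl (a point): Far left bottom corner of the power supply's case (bumpers not counted), on the table.
- psu_fr (a point): Far right bottom corner of the power supply's case (bumpers not counted), on the table.
- psu_rl (a point): Rear left bottom corner of the power supply's case (bumpers not counted), on the table.
- psu_rr (a point): Rear right bottom corner of the power supply's case (bumpers not counted), on the table.
- tub: Bystander: white tub with a blue cap, 90 in diameter, 130 high, left of the cases. Origin at its underside.
- jar: Bystander: small jar with a steel cap, 64 in diameter, 80 high, right of the outline. Origin at its underside.
- pot: Bystander: white brush pot, 72 in diameter, 90 high, beyond the work. Origin at its underside.
- case1: Case 1 as a whole; origin at the middle of its underside, axes as for case1_mid.
- case2: Case 2 as a whole; origin at the middle of its underside, axes as for case2_mid.
- case3: Case 3 as a whole; origin at the middle of its underside, axes as for case3_mid.
- case4: Case 4 as a whole; origin at the middle of its underside, axes as for case4_mid.

How it is judged:
On the way, in this order (a step that is already met when the one before it is completed fails the run):
1. every case's lid is pressed shut and held by its catch (value of joint each of lid1, lid2, lid3, lid4 below 0.03 rad), for 0.2 s.
2. every shut case stands against the rail (all of step 1 and x of case1_mid in the frame of rail_face between -0.062 and -0.04 m and y of case1_mid in the frame of rail_face between -0.205 and 0.205 m and angle between the x axis of each of case1_mid, case2_mid, case3_mid, case4_mid and the x axis of rail_face, either way round below 0.12 rad and angle between each of case1_mid, case2_mid, case3_mid, case4_mid's own z axis and vertical below 0.1 rad and height (world z) of each of case1_mid, case2_mid, case3_mid, case4_mid below 0.035 m and x of case2_mid in the frame of rail_face between -0.062 and -0.04 m and y of case2_mid in the frame of rail_face between -0.205 and 0.205 m and x of case3_mid in the frame of rail_face between -0.062 and -0.04 m and y of case3_mid in the frame of rail_face between -0.205 and 0.205 m and x of case4_mid in the frame of rail_face between -0.062 and -0.04 m and y of case4_mid in the frame of rail_face between -0.205 and 0.205 m), for 0.2 s.
At the end, for the whole second after the job is handed in: Lids within 0.03 rad of shut; cases on the table within 12 mm of the rail, square to it within 0.12 rad, middles within 205 mm of the rail's middle; all four bottom corners of the power supply's case inside the outline's outer edge; all at rest (all of step 2 and x of psu_fl in the frame of outline between -0.078 and 0.078 m and y of psu_fl in the frame of outline between -0.108 and 0.108 m and x of psu_fr in the frame of outline between -0.078 and 0.078 m and y of psu_fr in the frame of outline between -0.108 and 0.108 m and x of psu_rl in the frame of outline between -0.078 and 0.078 m and y of psu_rl in the frame of outline between -0.108 and 0.108 m and x of psu_rr in the frame of outline between -0.078 and 0.078 m and y of psu_rr in the frame of outline between -0.108 and 0.108 m and angle between psu's own z axis and vertical below 0.05 rad and linear speed of each of case1, case2, case3, case4, psu below 0.02 m/s); the robot touches nothing.
It fails at once if a case comes up to the rail (nearer than about 3 cm) with its lid open ((x of case1_mid in the frame of rail_face above -0.08 m and value of joint lid1 above 0.15 rad) or (x of case2_mid in the frame of rail_face above -0.08 m and value of joint lid2 above 0.15 rad) or (x of case3_mid in the frame of rail_face above -0.08 m and value of joint lid3 above 0.15 rad) or (x of case4_mid in the frame of rail_face above -0.08 m and value of joint lid4 above 0.15 rad)).
It fails at once if a case is lifted off the table (height (world z) of any of case1_mid, case2_mid, case3_mid, case4_mid above 0.045 m).
It fails at once if the power supply is pushed anywhere but on its two rear bumpers (contact force between any of the fingers, the arm and psu_c0 above 5 N).
It fails at once if the power supply is lifted or tipped (angle between psu's own z axis and vertical above 0.15 rad or height (world z) of psu above 0.02 m).
It fails at once if the tub, jar or brush pot is moved (distance of any of tub, jar, pot from where it was at the start of the episode above 0.03 m).
Of case1, case2, case3, case4 only 3 to 4 are there at a start; the rules pass over those that are not, and their reading is None.
At some moment in a run one of case1, case2, case3, case4 may be knocked a few centimetres aside while the robot is not near it.
It also fails if it takes over 208 s, if anything falls off the work surface, if the arm or the gripper's body presses on something with over 40 N, if the wrist force passes 120 N, or if a joint passes its speed limit or range.

### The arm

A 7-joint arm with a two-finger parallel gripper is mounted at the origin on the work surface. World frame = base frame: x ahead of the robot, y to its left, z up, the work surface at z = 0. Lengths are in m, angles in rad, forces in N, time in s.
With the tool pointing down it reaches from about 0.425 to 0.875 m from the base axis. Payload 4.7 kg.
Tool frame: the origin (TCP) lies where the fingers leave the gripper's body, on its centre line; the fingertips stand 70 mm ahead of it and the grasp point (between the pads) lies 51 mm ahead of it; z points along the fingers, y is the line along which they close (so a half turn about z gives the same grasp; the last joint's range is limited). The gripper opens to 87 mm and grips with 3 to 60 N. Pads are 19 mm wide; open, the fingers measure 117 mm over their backs; the gripper's body (75 mm by 190 mm) begins 51 mm behind the grasp point.
Start: joints at [-1.209, 0.321, -0.07, 1.45, 0.023, 1.371, -0.057], TCP at [0.222, 0.611, 0.292] pointing down, gripper open.
Joint ranges: [-2.86, 2.86], [-0.3, 2.09], [-1.38, 1.24], [0.06, 2.45], [-1.56, 4.7], [0.09, 2.05], [-2.69, 2.69]. Speed limits (rad/s): [2.57, 2.57, 3.14, 3.14, 3.14, 3.14, 3.14].

### API

Orientations are given as a rotation vector (axis times angle).
In Python, from bench import ctrl gives the robot as it stands.
- The arm moves only by the tool drive_tool, never from a script. Its argument "motion" is a list of rows, each a list of 3 entries, a list of its own where there are three numbers: the shift along the tool's x, y, z in cm, then the turn, a rotation vector about the tool's x, y, z in degrees, then the opening, from -1 (shut) to 1 (fully open). In form: [[[x, y, z], [ax, ay, az], claw], ...]. A call has 1 to 12 rows; each row shifts and turns the commanded pose from where the row before left it, along the tool's axes as they then stand; what a row does not reach is not made up. A row lasts 1/8 s, in which the tool goes at most 62.5 mm and 10.7 degrees, less where a joint would pass 70% of its speed; a pose out of reach is approached as far as the arm can. A call with a gripper value outside its range is refused whole. The fingers move at their own pace and stop on an object; "force" is the grip in N (left out, the last holds). Time passes only in rows, so rows that do not move let the fingers close. It gives the time, the measured TCP pose, the force, the opening and the grip force at its end, in the units of the state.
- ctrl.get_state(): the state, without advancing time (a new reading comes with each control period).
- ctrl.get_image(name): name is "side" or "top"; returns the picture (420x560x3 uint8, red, green, blue); there is no depth.
- ctrl.calibration(name): a dict with "K" (3x3 intrinsics, pixels), "distortion" ([k1, k2, p1, p2, k3] as OpenCV has them; the pictures are not rectified), "origin" and "attitude" of the camera in the world. Camera axes: x right, y up, looking along -z (the intrinsics and any distortion apply to the point x, -y, -z); pixel columns grow to the right and rows downward; lengths in m; the calibration is good to about 2 mm. A picture is of the moment at which its call begins. calibration takes no time and is no camera call.
- ctrl.close_job(): hands the job in; it is judged then, once.
The state is a dict: "time": time; "joint_positions": joint angles; "qd": joint speeds; "joint_torque": joint torques, N m; "position": TCP position; "tool_rot": TCP orientation; "ft_force": force on the tool from outside, world axes, zero at the start; "torque": the same for the moment, N m; "grip_width": opening from 0.0 (shut) to 1.0 (fully open); "grip_force": force on a finger pad.
Only numpy, scipy, OpenCV 4.12 (cv2) and the standard library are available. Lean on these libraries where they do the work, as an engineer would, in place of code of your own. Each camera call takes 0.05 s, during which the arm holds its last target. There are 200 camera calls.

## Working session

There is one attempt and no reset: what is moved stays moved. The work goes in short steps, Python scripts to look and compute and a tool call to move; the robot and the scene stay as the last step left them, time stands still between calls to the robot, and variables do not carry over. Pictures are saved under pics/ and viewed, at most 14 in all, crops included, and the job is handed in when it is done.

Besides the shell and the picture viewer there is one more tool, called after "Emit:" as a command line: name --argument value ..., lists and objects as JSON in quotes. drive_tool: Moves the arm, as the interface text tells. Its arguments: {"type":"object","properties":{"motion":{"type":"array","items":{"type":"array"}},"force":{"type":"number"}},"required":["motion"]}

```bash
ls; mkdir -p pics
cat > h.py <<'E'
import numpy as np, cv2
from scipy.spatial.transform import Rotation as R
from bench import ctrl
def cal(n):
    c=ctrl.calibration(n);K=np.array(c["K"],float);d=np.array(c["distortion"],float)
    A=np.array(c["attitude"],float)
    A=A if A.shape==(3,3) else R.from_rotvec(A).as_matrix() if A.size==3 else R.from_quat(A).as_matrix()
    return K,d,np.array(c["origin"],float),A
def proj(n,P):
    K,d,o,A=cal(n);q=(np.atleast_2d(P)-o)@A*np.array([1,-1,-1])
    return cv2.projectPoints(q.reshape(-1,1,3),np.zeros(3),np.zeros(3),K,d)[0].reshape(-1,2)
def ray(n,uv):
    K,d,o,A=cal(n);x=cv2.undistortPoints(np.array(uv,float).reshape(-1,1,2),K,d).reshape(-1,2)
    return o,np.c_[x[:,0],-x[:,1],-np.ones(len(x))]@A.T
def plane(n,uv,z):
    o,r=ray(n,uv);return o+r*((z-o[2])/r[:,2])[:,None]
def tri(u1,u2,a="top",b="side"):
    (o1,r1),(o2,r2)=ray(a,u1),ray(b,u2);out=[]
    for p,q in zip(r1,r2):
        s=np.linalg.lstsq(np.c_[p,-q],o2-o1,rcond=None)[0];out.append((o1+s[0]*p+o2+s[1]*q)/2)
    return np.array(out)
def shot(n,f):
    im=ctrl.get_image(n);cv2.imwrite(f"pics/{f}.png",cv2.cvtColor(np.asarray(im),cv2.COLOR_RGB2BGR));return im
E
python3 - <<'E'
from h import *
for n in("side","top"):
    shot(n,n+"0");print(n,ctrl.calibration(n))
print(ctrl.get_state())
E
```

```text
pics
side {'K': array([[515.38975668,   0.        , 265.65978227],
       [  0.        , 515.38975668, 216.37901688],
       [  0.        ,   0.        ,   1.        ]]), 'distortion': array([-0.13356424,  0.        ,  0.        ,  0.        ,  0.        ]), 'origin': array([-0.05724728, -0.7799502 ,  1.00585435]), 'attitude': array([ 0.80337303, -0.27249492, -0.66487809])}
top {'K': array([[502.09839484,   0.        , 278.06166486],
       [  0.        , 502.09839484, 215.79372562],
       [  0.        ,   0.        ,   1.        ]]), 'distortion': array([-0.01388698,  0.        ,  0.        ,  0.        ,  0.        ]), 'origin': array([0.42462453, 0.03300068, 1.37362022]), 'attitude': array([ 0.09572037, -0.10250679, -1.54985634])}
{'time': 0.1, 'joint_positions': array([-1.20888264,  0.32172971, -0.07011333,  1.45152988,  0.02259932,
        1.37077981, -0.0568638 ]), 'qd': array([-9.13781997e-04, -2.97841362e-03, -1.34753136e-04, -3.73916983e-03,
        3.80223898e-05, -7.12548149e-04,  1.57918727e-03]), 'joint_torque': array([-2.61735950e-04, -4.92574131e+01, -4.05873125e-01, -3.13396454e+01,
       -6.43056957e-02,  3.95818159e-02,  9.14818020e-05]), 'position': array([0.22144716, 0.61072917, 0.29129505]), 'tool_rot': array([-5.43418717e-01, -3.09402597e+00,  2.58614354e-03]), 'ft_force': array([-0.22899233,  1.12623115,  0.73984567]), 'torque': array([-0.0896235 , -0.0080464 ,  0.01574981]), 'grip_force': 0.0, 'grip_width': 0.9983547782445925}
```

View pics/top0.png

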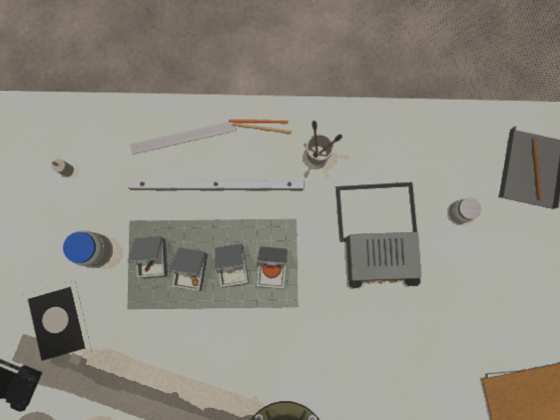

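View pics/side0.png

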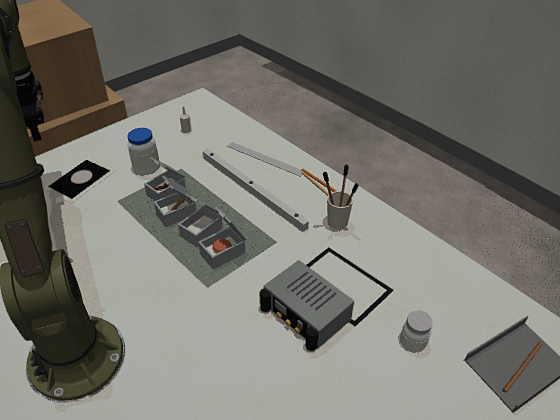

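The top view shows four open cases around (150,257), (188,270), (232,266) and (271,268). The rail face runs along row ~189, columns 130–303. The PSU is around (385,258), the outline around (377,212). I'll zoom in for corner pixels.

Run:
```python
import cv2
t=cv2.imread("pics/top0.png");s=cv2.imread("pics/side0.png")
cv2.imwrite("pics/tz.png",cv2.resize(t[170:300,120:310],None,fx=4.2,fy=4.2,interpolation=cv2.INTER_CUBIC))
cv2.imwrite("pics/tz2.png",cv2.resize(t[170:300,325:430],None,fx=4,fy=4,interpolation=cv2.INTER_CUBIC))
cv2.imwrite("pics/sz.png",cv2.resize(s[140:300,110:310],None,fx=3.7,fy=3.7,interpolation=cv2.INTER_CUBIC))
```

```text
(no output)
```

View pics/tz.png

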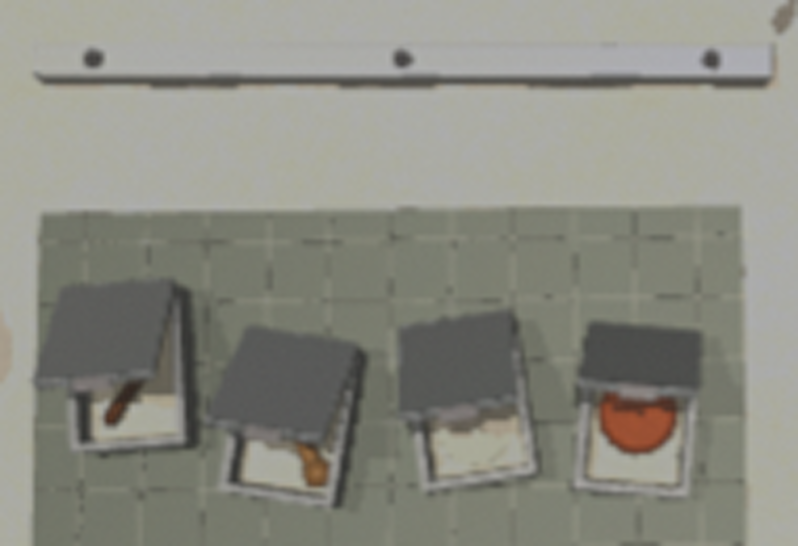

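View pics/tz2.png

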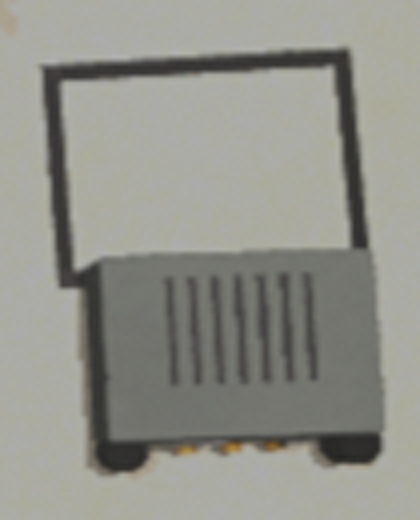

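View pics/sz.png

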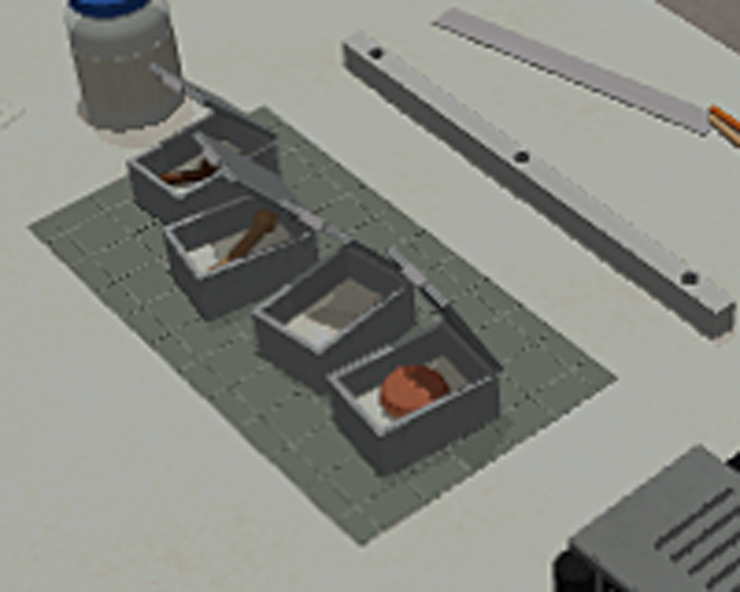

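Tile positions in the crops, per case: front rim corners, the rail front edge, PSU top corners and outline corners. Next I triangulate them.

Run:
```python
from h import *
np.set_printoptions(precision=4,suppress=True)
T=lambda a:np.array(a,float)/4.2+[119.6,169.6]
T2=lambda a:np.array(a,float)/4+[324.6,169.6]
S=lambda a:np.array(a,float)/3.7+[109.6,139.6]
t=[(72,447),(190,440),(222,488),(337,503),(425,488),(535,471),(577,487),(688,492)]
s=[(130,165),(175,195),(167,243),(205,272),(255,312),(322,350),(330,380),(385,430)]
print("tri",tri(T(t),S(s)))
p=plane("top",T(t),.045);print("pl\n",p)
for i in range(4):
    a,b=p[2*i],p[2*i+1];d=(a-b)[:2];w=np.linalg.norm(d);d/=w;x=np.array([d[1],-d[0]]);m=(a+b)[:2]/2
    print("case",i,"w",w,"mid",m+.05*x,"yaw",np.degrees(np.arctan2(x[1],x[0])),"front",m)
r=plane("top",T([(37,75),(770,75)]),.03);print("rail",r,np.linalg.norm(r[0]-r[1]),"tri",tri(T([(37,75),(770,75)]),S([(345,42),(712,310)])))
q=plane("top",T2([(100,262),(372,248),(383,428),(105,440)]),.075);print("psu FL FR RR RL\n",q,q.mean(0),np.linalg.norm(q-np.roll(q,-1,0),axis=1))
o=plane("top",T2([(42,66),(348,50),(62,287)]),0);print("outline TL TR BL\n",o,np.linalg.norm(o[0]-o[1]),np.linalg.norm(o[0]-o[2]),(o[1]+o[2])/2)
b=plane("top",T2([(123,455),(350,447)]),.066);print("bump",b)
for n,uv,z in(("tub",(82,247),.13),("jar",(466,210),.08),("pot",(320,150),.09)):print(n,plane("top",[uv],z))
```

```text
tri [[0.4272 0.3989 0.0382]
 [0.4307 0.3232 0.0515]
 [0.404  0.3051 0.0278]
 [0.3966 0.2283 0.0534]
 [0.4063 0.1754 0.0435]
 [0.4189 0.1064 0.0466]
 [0.4087 0.0805 0.0424]
 [0.4072 0.011  0.0472]]
pl
 [[0.4272 0.397  0.045 ]
 [0.4329 0.3234 0.045 ]
 [0.4036 0.3021 0.045 ]
 [0.3957 0.23   0.045 ]
 [0.406  0.1755 0.045 ]
 [0.4178 0.1071 0.045 ]
 [0.4083 0.0807 0.045 ]
 [0.4065 0.0113 0.045 ]]
case 0 w 0.07383664755738234 mid [0.4799 0.3641] yaw 4.4785340293702705 front [0.43   0.3602]
case 1 w 0.07250745380608624 mid [0.4493 0.2606] yaw -6.255512605379812 front [0.3996 0.266 ]
case 2 w 0.06934793603381736 mid [0.4611 0.1498] yaw 9.79454988344378 front [0.4119 0.1413]
case 3 w 0.06934773199227194 mid [0.4574 0.0447] yaw -1.5057351717842355 front [0.4074 0.046 ]
rail [[ 0.6654  0.4366  0.03  ]
 [ 0.6745 -0.0374  0.03  ]] 0.47407815716266755 tri [[ 0.6667  0.4366  0.0281]
 [ 0.6737 -0.0369  0.0306]]
psu FL FR RR RL
 [[ 0.5429 -0.1578  0.075 ]
 [ 0.5553 -0.3351  0.075 ]
 [ 0.439  -0.3403  0.075 ]
 [ 0.4282 -0.1611  0.075 ]] [ 0.4914 -0.2486  0.075 ] [0.1777 0.1164 0.1796 0.1147]
outline TL TR BL
 [[ 0.6857 -0.1284  0.    ]
 [ 0.7012 -0.3419  0.    ]
 [ 0.532  -0.1428  0.    ]] 0.21408064588972703 0.15432564582104596 [ 0.6166 -0.2424  0.    ]
bump [[ 0.4188 -0.1741  0.066 ]
 [ 0.4265 -0.3213  0.066 ]]
tub [[0.4957 0.5133 0.13  ]]
jar [[ 0.6138 -0.4615  0.08  ]]
pot [[ 0.764  -0.0779  0.09  ]]
```

```bash
cat >> h.py <<'E'
def Rt(psi,tau=0,h=0):
    p,t,h=np.radians([psi,tau,h]);y=[np.cos(p),np.sin(p),0];x=[-np.sin(p),np.cos(p),0]
    B=np.c_[x,y,[0,0,-1]]
    return R.from_rotvec(t*np.array([-np.sin(h),np.cos(h),0])).as_matrix()@B
def rows(wps,step=.05,start=None):
    """wps: (tip xyz, psi, tau, heading, claw, [step]); prints rounded rows, closed loop on rounding"""
    s=ctrl.get_state();Rc=R.from_rotvec(s["tool_rot"]).as_matrix();p=np.array(s["position"])
    if start is not None:Rc=Rt(*start[1:4]);p=np.array(start[0])-.07*Rc[:,2]
    out=[]
    for w in wps:
        tip,psi,tau,h,cl=w[:5];st=w[5] if len(w)>5 else step
        Rg=Rt(psi,tau,h);g=np.array(tip)-.07*Rg[:,2]
        ang=np.degrees(R.from_matrix(Rc.T@Rg).magnitude())
        n=max(1,int(np.ceil(np.linalg.norm(g-p)/st-.05)),int(np.ceil(ang/10-.05)))
        p0=p.copy();R0=Rc.copy();rv=R.from_matrix(R0.T@Rg).as_rotvec()
        for k in range(1,n+1):
            pt=p0+(g-p0)*k/n;Rk=R0@R.from_rotvec(rv*k/n).as_matrix()
            d=np.round(Rc.T@(pt-p)*100,1)+0.;a=np.round(np.degrees(R.from_matrix(Rc.T@Rk).as_rotvec()),0)+0.
            p=p+Rc@d/100;Rc=Rc@R.from_rotvec(np.radians(a)).as_matrix();out.append([d.tolist(),a.tolist(),cl])
    print(len(out));
    for i in range(0,len(out),12):print(str(out[i:i+12]).replace(".0,",",").replace(".0]","]").replace(" ",""))
mids=np.array([[.4799,.3641],[.4493,.2606],[.4611,.1498],[.4574,.0447]]);yaws=[4.5,-6.3,9.8,-1.5]
def lidarc(i,th0,claw=-1,r=.08):
    f=np.radians(yaws[i]);x=np.array([np.cos(f),np.sin(f),0]);z=np.array([0,0,1.]);H=np.r_[mids[i],.045]+.05*x
    def pt(t,ex=0):
        return H+r*(-np.cos(t)*x+np.sin(t)*z)+(.006+.015*np.sin(t)+ex)*(np.sin(t)*x+np.cos(t)*z)
    w=[(pt(th0+.15,.02),yaws[i],0,0,claw)]
    for t in np.arange(th0-.1,.12,-.2):w.append((pt(t),yaws[i],0,0,claw,.03))
    w.append((pt(.0),yaws[i],0,0,claw,.03));return w
E
python3 - <<'E'
from h import *
from scipy.optimize import least_squares
T=lambda a:np.array(a,float)/4.2+[119.6,169.6]
c=[[(38,383),(145,375)],[(210,420),(318,442)],[(402,418),(522,395)],[(578,385),(700,390)]]
for i in range(4):
    f=np.radians(yaws[i]);x=np.array([np.cos(f),np.sin(f),0]);y=np.array([-x[1],x[0],0]);H=np.r_[mids[i],.045]+.05*x
    P=lambda t:np.array([H+s*.036*y+.097*(-np.cos(t)*x+np.array([0,0,np.sin(t)])) for s in(1,-1)])
    r=least_squares(lambda t:(proj("top",P(t[0]))-T(c[i])).ravel(),[.8]);print(i,r.x,np.round(r.fun,1))
w=lidarc(0,1.0)
up=w[0][0]+[0,0,.05]
rows([(up,4.5,0,0,-1)]+w)
E
```

```text
0 [0.88009681] [-0.1 -0.4  3.3 -0.2]
1 [0.89265277] [-0.8  0.8  2.2 -0.7]
2 [0.94829856] [-0.9 -0.4 -0.7  0.7]
3 [1.1513077] [-0.9 -0.1 -0.7  0. ]
15
[[[-4.7,-1.5,0.5],[0,0,8],-1],[[-4.9,-0.9,0.4],[0,0,8],-1],[[-4.9,-0.1,0.5],[0,0,9],-1],[[-4.9,0.6,0.5],[0,0,8],-1],[[-4.8,1.2,0.4],[0,0,8],-1],[[-4.5,2,0.5],[0,0,8],-1],[[-4.2,2.5,0.5],[0,0,8],-1],[[-3.9,3.1,0.4],[0,0,9],-1],[[0,0,5],[0,0,0],-1],[[0,-1.9,0.8],[0,0,0],-1],[[0,-2,0.8],[0,0,0],-1],[[0,-1.5,1],[0,0,0],-1]]
[[[0,-1.3,1.4],[0,0,0],-1],[[0,-0.9,1.6],[0,0,0],-1],[[0,-0.7,2.8],[0,0,0],-1]]
```

Emit:
drive_tool --motion '[[[-4.7, -1.5, 0.5], [0, 0, 8], -1], [[-4.9, -0.9, 0.4], [0, 0, 8], -1], [[-4.9, -0.1, 0.5], [0, 0, 9], -1], [[-4.9, 0.6, 0.5], [0, 0, 8], -1], [[-4.8, 1.2, 0.4], [0, 0, 8], -1], [[-4.5, 2, 0.5], [0, 0, 8], -1], [[-4.2, 2.5, 0.5], [0, 0, 8], -1], [[-3.9, 3.1, 0.4], [0, 0, 9], -1], [[0, 0, 5], [0, 0, 0], -1], [[0, 0, 0], [0, 0, 0], -1]]'

```text
time: 1.35
position: [0.5308, 0.3665, 0.2007]
tool_rot: [-2.141, -2.297, 0.015]
ft_force: [-0.4, 0.7, -0.8]
grip_width: 0.017
grip_force: 0.0
```

Run:
```python
from h import *
s=ctrl.get_state();print(s["position"],s["ft_force"],s["joint_positions"].round(2));rows(lidarc(0,.95)[1:])
```

```text
[0.53079255 0.3664683  0.20067028] [-0.42318141  0.67123548 -0.77004691] [-0.86  0.38  0.27  1.58 -0.1   1.21 -0.5 ]
6
[[[0.1,-2,0.7],[0,0,0],-1],[[0,-2.1,0.7],[0,0,0],-1],[[0,-1.4,1.2],[0,0,0],-1],[[0,-1.2,1.4],[0,0,0],-1],[[0,-0.9,1.7],[0,0,0],-1],[[0,-0.4,2.3],[0,0,0],-1]]
```

Emit:
drive_tool --motion '[[[0.1, -2, 0.7], [0, 0, 0], -1], [[0, -2.1, 0.7], [0, 0, 0], -1], [[0, -1.4, 1.2], [0, 0, 0], -1], [[0, -1.2, 1.4], [0, 0, 0], -1], [[0, -0.9, 1.7], [0, 0, 0], -1], [[0, -0.4, 2.2], [0, 0, 0], -1], [[0, 0, 0.1], [0, 0, 0], -1], [[0, 0, 0], [0, 0, 0], -1]]'

```text
time: 2.35
position: [0.4536, 0.364, 0.126]
tool_rot: [2.141, 2.299, 0.001]
ft_force: [0.3, -0.3, -0.0]
grip_width: 0.006
grip_force: 0.0
```

Emit:
drive_tool --motion '[[[0, 0, 0.2], [0, 0, 0], -1], [[0, 0, 0.2], [0, 0, 0], -1], [[0, 0, 0], [0, 0, 0], -1]]'

```text
time: 2.72
position: [0.4533, 0.3636, 0.1213]
tool_rot: [2.141, 2.299, 0.0]
ft_force: [-0.5, -0.8, -0.5]
grip_width: 0.004
grip_force: 0.0
```

Emit:
drive_tool --motion '[[[0, 0, 0.2], [0, 0, 0], -1], [[0, 0, 0.2], [0, 0, 0], -1], [[0, 0, 0], [0, 0, 0], -1]]'

```text
time: 3.1
position: [0.4532, 0.3637, 0.1174]
tool_rot: [-2.141, -2.299, -0.0]
ft_force: [-0.5, 0.5, 3.1]
grip_width: 0.008
grip_force: 1.2
```

Emit:
drive_tool --motion '[[[0, 0, 0.2], [0, 0, 0], -1], [[0, 0, 0.2], [0, 0, 0], -1], [[0, 0, 0], [0, 0, 0], -1]]'

```text
time: 3.48
position: [0.4532, 0.3638, 0.1134]
tool_rot: [-2.141, -2.299, -0.001]
ft_force: [-1.2, -0.7, 5.0]
grip_width: 0.007
grip_force: 2.4
```

Run:
```python
from h import *
import cv2
print(ctrl.get_state()["ft_force"])
t=shot("top","t1");s=shot("side","s1")
a=cv2.resize(t[170:300,120:310],(570,390));b=cv2.resize(s[140:300,110:310],(480,384))
cv2.imwrite("pics/m1.png",cv2.resize(np.hstack([a[:384],b])[:,:,::-1],(800,293)))
```

```text
[-1.16523434 -0.65834177  5.03216109]
```

View pics/m1.png

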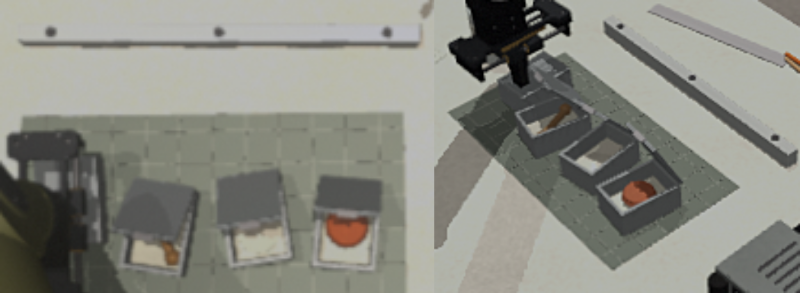

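Emit:
drive_tool --motion '[[[0, 0, 0.2], [0, 0, 0], -1], [[0, 0, 0], [0, 0, 0], -1]]'

```text
time: 3.82
position: [0.4533, 0.3637, 0.1116]
tool_rot: [2.141, 2.299, 0.001]
ft_force: [-1.6, -1.9, 5.7]
grip_width: 0.003
grip_force: 3.0
```

Emit:
drive_tool --motion '[[[0, 0, 0.2], [0, 0, 0], -1], [[0, 0, 0], [0, 0, 0], -1]]'

```text
time: 4.08
position: [0.4534, 0.3638, 0.1098]
tool_rot: [2.141, 2.299, 0.001]
ft_force: [-2.0, -1.7, 7.6]
grip_width: 0.001
grip_force: 3.6
```

Run:
```python
from h import *
s=shot("side","s2")
print(proj("side",[[.4534,.3638,.0398],[.4534,.3638,.051]]), proj("top",[[.4534,.3638,.0398]]))
cv2.imwrite("pics/m2.png",cv2.resize(s[135:205,130:210][:,:,::-1],None,fx=7,fy=7,interpolation=cv2.INTER_CUBIC))
```

```text
[[157.90727263 185.59368178]
 [157.32351499 182.69263373]] [[150.35559871 266.29066919]]
```

View pics/m2.png

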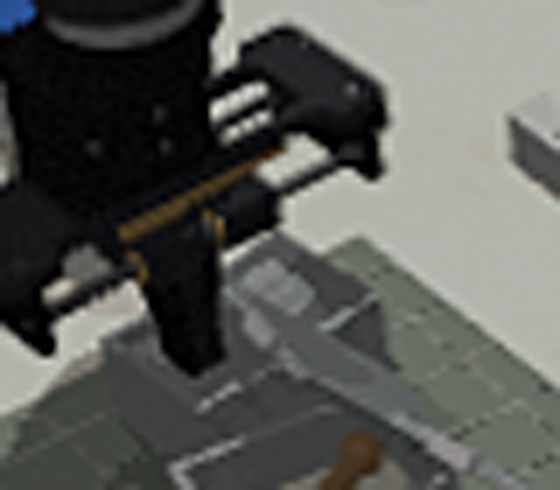

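Emit:
drive_tool --motion '[[[0, 0, 0.2], [0, 0, 0], -1], [[0, 0, 0], [0, 0, 0], -1]]'

```text
time: 4.38
position: [0.4536, 0.3638, 0.108]
tool_rot: [2.141, 2.299, 0.002]
ft_force: [-2.0, -0.6, 7.5]
grip_width: 0.003
grip_force: 4.1
```

Emit:
drive_tool --motion '[[[0, 0, 0.2], [0, 0, 0], -1], [[0, 0, 0], [0, 0, 0], -1]]'

```text
time: 4.62
position: [0.4537, 0.3638, 0.1062]
tool_rot: [2.141, 2.299, 0.002]
ft_force: [-0.6, -1.1, 9.3]
grip_width: 0.003
grip_force: 4.7
```

Emit:
drive_tool --motion '[[[0, 0, 0.2], [0, 0, 0], -1], [[0, 0, 0], [0, 0, 0], -1]]'

```text
time: 4.88
position: [0.4539, 0.3638, 0.1045]
tool_rot: [2.141, 2.299, 0.003]
ft_force: [-2.0, -1.6, 9.6]
grip_width: 0.003
grip_force: 4.9
```

Emit:
drive_tool --motion '[[[0, 0, 0.3], [0, 0, 0], -1], [[0, 0, 0.3], [0, 0, 0], -1], [[0, 0, 0], [0, 0, 0], -1]]'

```text
time: 5.25
position: [0.4547, 0.3639, 0.0993]
tool_rot: [2.141, 2.298, 0.005]
ft_force: [-2.4, -1.8, 14.1]
grip_width: 0.005
grip_force: 6.8
```

Emit:
drive_tool --motion '[[[0, 0, -1.5], [0, 0, 0], -1], [[0, 0, -1.5], [0, 0, 0], -1], [[0, 0, -4], [0, 0, 0], -1], [[0, 4, -4], [0, 0, 0], -1], [[0, 4, -4], [0, 0, 0], -1], [[0, 0, 0], [0, 0, 0], -1]]'

```text
time: 6.0
position: [0.5373, 0.3687, 0.2507]
tool_rot: [2.143, 2.293, 0.011]
ft_force: [0.7, -0.8, -0.4]
grip_width: 0.003
grip_force: 0.0
```

Run:
```python
from h import *
s=shot("side","s3");t=shot("top","t3")
a=cv2.resize(t[215:300,120:215],None,fx=4,fy=4,interpolation=3);b=cv2.resize(s[150:235,130:225],None,fx=4,fy=4,interpolation=3)
cv2.imwrite("pics/m3.png",np.hstack([a,b])[:,:,::-1])
```

```text
(no output)
```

View pics/m3.png

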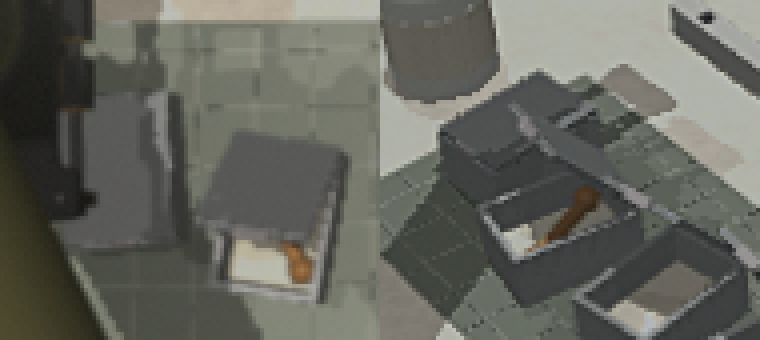

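A's lid is now flat and shut in both views (top crop (125,170), side crop (530,140)). B, C and D are still open. I'll plan the B press with about 20 mm of compliant over-travel, which gives about 14 N.

```bash
cat >> h.py <<'E'
def press(i,th,**k):
    w=lidarc(i,th);e=w[-1][0];y=yaws[i]
    rows([(w[0][0]+[0,0,.06],y,0,0,-1)]+w+[(e-[0,0,.021],y,0,0,-1,.011),(e-[0,0,.021],y,0,0,-1),(e+[0,0,.03],y,0,0,-1,.04),(e+[.07,0,.12],y,0,0,-1)],**k)
E
python3 - <<'E'
from h import *
press(1,.93)
for i,th,j in((2,.98,1),(3,1.17,2)):
    print(i);e=lidarc(j,.9)[-1][0];press(i,th,start=(e+[.07,0,.12],yaws[j],0,0))
E
```

```text
19
[[[-3.7,-1.5,-0.6],[0,0,3],-1],[[-3.8,-1.3,-0.6],[0,0,4],-1],[[-3.8,-1,-0.6],[0,0,3],-1],[[0,0,3],[0,0,0],-1],[[0,0,3],[0,0,0],-1],[[0,-1.9,0.9],[0,0,0],-1],[[0,-1.9,1],[0,0,0],-1],[[0,-1.5,1.1],[0,0,0],-1],[[0.1,-1.2,1.5],[0,0,0],-1],[[0,-0.8,1.7],[0,0,0],-1],[[0,-0.4,2.2],[0,0,0],-1],[[0,0,1],[0,0,0],-1]]
[[[0,0,1.1],[0,0,0],-1],[[0,0,0],[0,0,0],-1],[[0,0,-2.6],[0,0,0],-1],[[0,0,-2.5],[0,0,0],-1],[[0.2,2.3,-3],[0,0,0],-1],[[0.3,2.3,-3],[0,0,0],-1],[[0.2,2.4,-3.1],[0,0,0],-1]]
2
19
[[[-3.4,1.1,-0.8],[0,0,-5],-1],[[-3.5,0.9,-0.7],[0,0,-6],-1],[[-3.6,0.4,-0.8],[0,0,-5],-1],[[0,0,3],[0,0,0],-1],[[0,0,3],[0,0,0],-1],[[0,-1.9,0.8],[0,0,0],-1],[[0,-2,0.8],[0,0,0],-1],[[0,-1.5,1.1],[0,0,0],-1],[[0,-1.2,1.4],[0,0,0],-1],[[0,-0.9,1.6],[0,0,0],-1],[[0,-0.6,2.6],[0,0,0],-1],[[0,0,1],[0,0,0],-1]]
[[[0,0,1.1],[0,0,0],-1],[[0,0,0],[0,0,0],-1],[[0,0,-2.6],[0,0,0],-1],[[0,0,-2.5],[0,0,0],-1],[[-0.4,2.3,-3],[0,0,0],-1],[[-0.4,2.3,-3],[0,0,0],-1],[[-0.4,2.3,-3],[0,0,0],-1]]
3
20
[[[-3.5,0.3,-0.7],[0,0,4],-1],[[-3.5,0.4,-0.7],[0,0,4],-1],[[-3.4,0.8,-0.8],[0,0,3],-1],[[0,0,3],[0,0,0],-1],[[0,0,3],[0,0,0],-1],[[0,-2.1,0.4],[0,0,0],-1],[[0.1,-2,0.5],[0,0,0],-1],[[0,-1.7,0.7],[0,0,0],-1],[[0,-1.5,1],[0,0,0],-1],[[0,-1.2,1.4],[0,0,0],-1],[[0,-0.9,1.7],[0,0,0],-1],[[0,-0.6,2.5],[0,0,0],-1]]
[[[0,0,1.1],[0,0,0],-1],[[0,0,1],[0,0,0],-1],[[0,0,0],[0,0,0],-1],[[0,0,-2.5],[0,0,0],-1],[[0,0,-2.6],[0,0,0],-1],[[0,2.3,-3],[0,0,0],-1],[[0.1,2.4,-3],[0,0,0],-1],[[0,2.3,-3],[0,0,0],-1]]
```

Emit:
drive_tool --motion '[[[-3.7, -1.5, -0.6], [0, 0, 3], -1], [[-3.8, -1.3, -0.6], [0, 0, 4], -1], [[-3.8, -1, -0.6], [0, 0, 3], -1], [[0, 0, 3], [0, 0, 0], -1], [[0, 0, 3], [0, 0, 0], -1], [[0, -1.9, 0.9], [0, 0, 0], -1], [[0, -1.9, 1], [0, 0, 0], -1], [[0, -1.5, 1.1], [0, 0, 0], -1], [[0.1, -1.2, 1.5], [0, 0, 0], -1], [[0, -0.8, 1.7], [0, 0, 0], -1], [[0, -0.4, 2.2], [0, 0, 0], -1], [[0, 0, 1], [0, 0, 0], -1]]'

```text
time: 7.6
position: [0.4181, 0.2647, 0.1098]
tool_rot: [-2.331, -2.104, 0.004]
ft_force: [-4.5, -0.4, 7.1]
grip_width: 0.003
grip_force: 3.6
```

Emit:
drive_tool --motion '[[[0, 0, 1.1], [0, 0, 0], -1], [[0, 0, 0], [0, 0, 0], -1], [[0, 0, 0], [0, 0, 0], -1]]'

```text
time: 7.98
position: [0.4191, 0.2646, 0.1005]
tool_rot: [-2.332, -2.103, 0.003]
ft_force: [-3.2, -1.2, 8.5]
grip_width: 0.009
grip_force: 4.7
```

Emit:
drive_tool --motion '[[[0, 0, 0.6], [0, 0, 0], -1], [[0, 0, 0], [0, 0, 0], -1]]'

```text
time: 8.22
position: [0.4201, 0.2645, 0.0953]
tool_rot: [-2.333, -2.103, 0.0]
ft_force: [-3.6, -1.8, 14.0]
grip_width: 0.004
grip_force: 7.0
```

Emit:
drive_tool --motion '[[[0, 0, -3.2], [0, 0, 0], -1], [[0, 0, -2.5], [0, 0, 0], -1], [[0.2, 2.3, -3], [0, 0, 0], -1], [[0.3, 2.3, -3], [0, 0, 0], -1], [[0.2, 2.4, -3.1], [0, 0, 0], -1], [[-3.4, 1.1, -0.8], [0, 0, -5], -1], [[-3.5, 0.9, -0.7], [0, 0, -6], -1], [[-3.6, 0.4, -0.8], [0, 0, -5], -1], [[0, 0, 0], [0, 0, 0], -1]]'

```text
time: 9.35
position: [0.5142, 0.155, 0.2655]
tool_rot: [2.024, 2.401, -0.0]
ft_force: [-0.1, 0.7, 0.4]
grip_width: 0.006
grip_force: 0.0
```

Run:
```python
from h import *
press(2,.98)
s=shot("side","s4");t=shot("top","t4")
a=cv2.resize(t[215:300,120:300],None,fx=2.4,fy=2.4,interpolation=3);b=cv2.resize(s[150:265,130:280],None,fx=2.4*85/115,fy=2.4*85/115,interpolation=3)
cv2.imwrite("pics/m4.png",np.hstack([a,b[:a.shape[0]]])[:,:,::-1])
```

```text
17
[[[0.4,-0.2,0.1],[0,0,0],-1],[[0,0,3],[0,0,0],-1],[[0,0,3],[0,0,0],-1],[[0,-1.9,0.8],[0,0,0],-1],[[0,-2,0.9],[0,0,0],-1],[[0,-1.5,1],[0,0,0],-1],[[0,-1.2,1.4],[0,0,0],-1],[[0,-0.9,1.7],[0,0,0],-1],[[0,-0.6,2.5],[0,0,0],-1],[[0,0,1.1],[0,0,0],-1],[[0,0,1],[0,0,0],-1],[[0,0,0],[0,0,0],-1]]
[[[0,0,-2.5],[0,0,0],-1],[[0,0,-2.6],[0,0,0],-1],[[-0.4,2.3,-3],[0,0,0],-1],[[-0.4,2.3,-3],[0,0,0],-1],[[-0.4,2.3,-3],[0,0,0],-1]]
```

Emit:
drive_tool --motion '[[[0.4, -0.2, 0.1], [0, 0, 0], -1], [[0, 0, 3], [0, 0, 0], -1], [[0, 0, 3], [0, 0, 0], -1], [[0, -1.9, 0.8], [0, 0, 0], -1], [[0, -2, 0.9], [0, 0, 0], -1], [[0, -1.5, 1], [0, 0, 0], -1], [[0, -1.2, 1.4], [0, 0, 0], -1], [[0, -0.9, 1.7], [0, 0, 0], -1], [[0, -0.6, 2.5], [0, 0, 0], -1], [[0, 0, 1.4], [0, 0, 0], -1], [[0, 0, 1.3], [0, 0, 0], -1], [[0, 0, 0], [0, 0, 0], -1]]'

```text
time: 10.95
position: [0.4319, 0.1499, 0.0954]
tool_rot: [2.016, 2.409, 0.003]
ft_force: [-2.7, -0.3, 13.9]
grip_width: 0.003
grip_force: 7.0
```

Emit:
drive_tool --motion '[[[0, 0, 0], [0, 0, 0], -1]]'

```text
time: 11.08
position: [0.4318, 0.1499, 0.0958]
tool_rot: [-2.016, -2.409, -0.003]
ft_force: [-2.5, -0.0, 13.4]
grip_width: 0.002
grip_force: 6.9
```

Emit:
drive_tool --motion '[[[0, 0, -3.1], [0, 0, 0], -1], [[0, 0, -2.6], [0, 0, 0], -1], [[-0.4, 2.3, -3], [0, 0, 0], -1], [[-0.4, 2.3, -3], [0, 0, 0], -1], [[-0.4, 2.3, -3], [0, 0, 0], -1], [[-3.5, 0.3, -0.7], [0, 0, 4], -1], [[-3.5, 0.4, -0.7], [0, 0, 4], -1], [[-3.4, 0.8, -0.8], [0, 0, 3], -1], [[0, 0, 0], [0, 0, 0], -1]]'

```text
time: 12.2
position: [0.5275, 0.0412, 0.2638]
tool_rot: [2.248, 2.193, 0.0]
ft_force: [-0.2, 1.3, 0.4]
grip_width: 0.004
grip_force: 0.0
```

Run:
```python
from h import *
press(3,1.17)
s=ctrl.get_state();print(s["position"],s["joint_positions"].round(2))
```

```text
18
[[[0.2,-0.1,0.1],[0,0,0],-1],[[0,0,3],[0,0,0],-1],[[0,0,3],[0,0,0],-1],[[0,-2,0.4],[0,0,0],-1],[[0,-2.1,0.4],[0,0,0],-1],[[0,-1.6,0.7],[0,0,0],-1],[[0,-1.5,1.1],[0,0,0],-1],[[0,-1.3,1.4],[0,0,0],-1],[[0,-0.9,1.7],[0,0,0],-1],[[0,-0.5,2.5],[0,0,0],-1],[[0,0,1],[0,0,0],-1],[[0,0,1.1],[0,0,0],-1]]
[[[0,0,0],[0,0,0],-1],[[0,0,-2.6],[0,0,0],-1],[[0,0,-2.5],[0,0,0],-1],[[0.1,2.3,-3],[0,0,0],-1],[[0,2.4,-3],[0,0,0],-1],[[0.1,2.3,-3],[0,0,0],-1]]
[0.52752055 0.04118724 0.26377869] [-0.61  0.08  0.51  1.81 -0.04  1.27 -0.12]
```

Emit:
drive_tool --motion '[[[0.2, -0.1, 0.1], [0, 0, 0], -1], [[0, 0, 3], [0, 0, 0], -1], [[0, 0, 3], [0, 0, 0], -1], [[0, -2, 0.4], [0, 0, 0], -1], [[0, -2.1, 0.4], [0, 0, 0], -1], [[0, -1.6, 0.7], [0, 0, 0], -1], [[0, -1.5, 1.1], [0, 0, 0], -1], [[0, -1.3, 1.4], [0, 0, 0], -1], [[0, -0.9, 1.7], [0, 0, 0], -1], [[0, -0.5, 2.5], [0, 0, 0], -1], [[0, 0, 1.4], [0, 0, 0], -1], [[0, 0, 1.3], [0, 0, 0], -1]]'

```text
time: 13.7
position: [0.4283, 0.0512, 0.0942]
tool_rot: [2.237, 2.205, 0.004]
ft_force: [0.1, -0.3, 15.0]
grip_width: 0.007
grip_force: 7.6
```

Emit:
drive_tool --motion '[[[0, 0, 0], [0, 0, 0], -1], [[0, 0, 0], [0, 0, 0], -1]]'

```text
time: 13.95
position: [0.4282, 0.0512, 0.0947]
tool_rot: [2.238, 2.205, 0.003]
ft_force: [-3.3, 0.3, 14.2]
grip_width: 0.002
grip_force: 7.1
```

Emit:
drive_tool --motion '[[[0, 0, -3.2], [0, 0, 0], -1], [[0, 0, -2.5], [0, 0, 0], -1], [[0, 2.3, -3], [0, 0, 0], -1], [[-4, 0, -4], [0, 0, 0], -1], [[-4, 0, -4], [0, 0, 0], -1], [[-5, 0, -1], [0, 0, 0], -1], [[-5, 0, 0], [0, 0, 0], -1], [[-5, 0, 0], [0, 0, 0], -1], [[0, 0, 0], [0, 0, 0], -1]]'

```text
time: 15.08
position: [0.4455, -0.1839, 0.2703]
tool_rot: [2.246, 2.196, -0.002]
ft_force: [0.1, 0.3, -1.0]
grip_width: 0.005
grip_force: 0.0
```

Run:
```python
from h import *
s=shot("side","s5");t=shot("top","t5")
a=cv2.resize(t[170:300,120:310],None,fx=4.2,fy=4.2,interpolation=3);cv2.imwrite("pics/m5.png",a[:,:,::-1])
b=cv2.resize(s[140:300,110:310],None,fx=3.7,fy=3.7,interpolation=3);cv2.imwrite("pics/m5s.png",b[:,:,::-1])
```

```text
(no output)
```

View pics/m5.png

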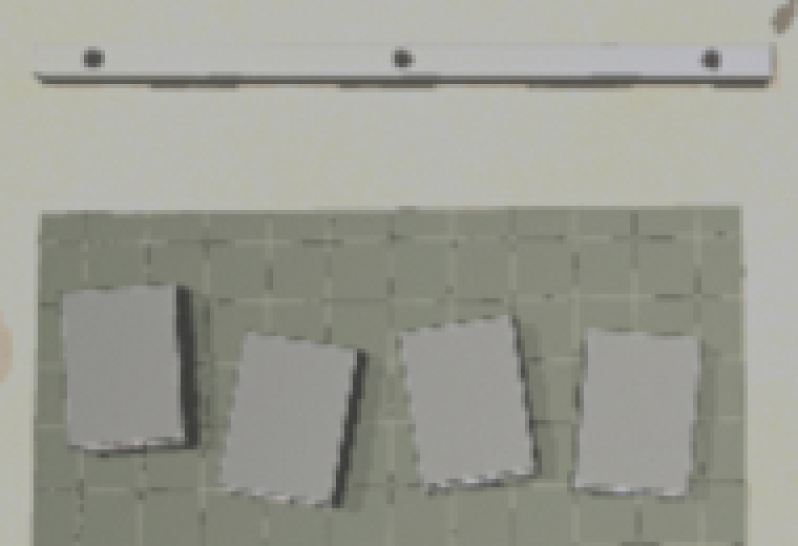

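View pics/m5s.png

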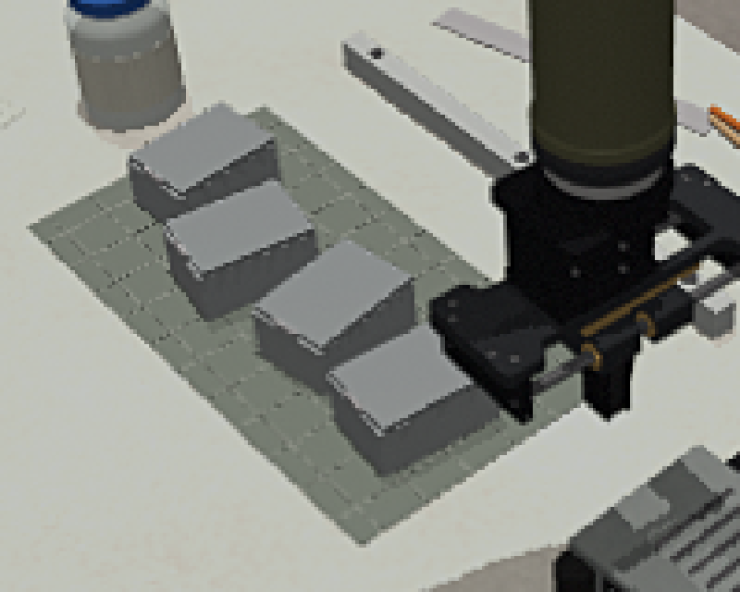

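All four lids are flat in both views, and the cases haven't moved. Next is the pushing: the spread fingers go behind the front face with the tool tilted. I start with D.

```bash
cat >> h.py <<'E'
RC=np.array([.67,.20]);RY=1.1
def push(i,tau=20,claw=-.2,zt=.015,over=.010,app=True,**k):
    f=np.radians(yaws[i]);m=mids[i];fx=m[0]-.05*np.cos(f);h=np.radians(RY)
    xe=RC[0]-(m[1]-RC[1])*np.tan(h)-.1-.021+over;xs=fx-.021-.022-abs(.036*np.sin(f))
    ys=m[1]-(m[0]-xs)*np.tan(h);ye=m[1]+(xe-m[0])*np.tan(h);a=(90+RY,tau,RY,claw)
    print("start",xs,ys,"end",xe,ye)
    rows([((xs+.03,ys,.15),*a),((xs,ys,.10),*a),((xs,ys,zt),*a,.03)] if app else [((xe,ye,zt),*a,.015)],**k)
E
python3 - <<'E'
from h import *
push(3)
E
```

```text
start 0.36347476361213865 0.042896543329363254 end 0.5619819123349695 0.04670807530203696
15
[[[2.2,-0.3,0.5],[2,2,-9],-0.2],[[2.3,0,0.7],[1,1,-9],-0.2],[[2.1,0.4,0.6],[2,2,-9],-0.2],[[2.1,0.8,0.7],[2,1,-9],-0.2],[[1.9,1.1,0.8],[1,2,-9],-0.2],[[1.7,1.4,0.7],[2,1,-10],-0.2],[[1.4,1.7,0.7],[1,2,-9],-0.2],[[1.1,1.9,0.8],[2,1,-9],-0.2],[[0.7,2,0.7],[2,2,-9],-0.2],[[0.4,2.2,0.6],[1,1,-9],-0.2],[[0.6,0,2.9],[0,0,0],-0.2],[[0.6,0.1,2.8],[0,0,0],-0.2]]
[[[-1,0,2.7],[0,0,0],-0.2],[[-0.9,0,2.7],[0,0,0],-0.2],[[-1,-0.1,2.6],[0,0,0],-0.2]]
```

Emit:
drive_tool --motion '[[[2.2, -0.3, 0.5], [2, 2, -9], -0.2], [[2.3, 0, 0.7], [1, 1, -9], -0.2], [[2.1, 0.4, 0.6], [2, 2, -9], -0.2], [[2.1, 0.8, 0.7], [2, 1, -9], -0.2], [[1.9, 1.1, 0.8], [1, 2, -9], -0.2], [[1.7, 1.4, 0.7], [2, 1, -10], -0.2], [[1.4, 1.7, 0.7], [1, 2, -9], -0.2], [[1.1, 1.9, 0.8], [2, 1, -9], -0.2], [[0.7, 2, 0.7], [2, 2, -9], -0.2], [[0.4, 2.2, 0.6], [1, 1, -9], -0.2], [[0.6, 0, 2.9], [0, 0, 0], -0.2]]'

```text
time: 16.55
position: [0.4031, 0.0463, 0.1905]
tool_rot: [0.039, -2.801, 0.001]
ft_force: [-0.4, -0.9, -1.2]
grip_width: 0.402
grip_force: 0.0
```

```bash
cat >> h.py <<'E'
def st():
    s=ctrl.get_state();M=R.from_rotvec(s["tool_rot"]).as_matrix();print("tip",(s["position"]+.07*M[:,2]).round(4),"z",M[:,2].round(3),"y",M[:,1].round(3),"F",s["ft_force"].round(1),"q",s["joint_positions"].round(2),"g",round(s["grip_width"],2),"t",s["time"])
E
python3 - <<'E'
from h import *
st();push(3)
E
```

```text
tip [0.3798 0.0459 0.1246] z [-0.334 -0.005 -0.943] y [-0.027  1.     0.004] F [-0.4 -0.9 -1.2] q [-0.67  0.11  0.55  1.97 -0.09  1.42  1.52] g 0.4 t 16.55
start 0.36347476361213865 0.042896543329363254 end 0.5619819123349695 0.04670807530203696
6
[[[-0.5,-0.3,-2.9],[0,1,1],-0.2],[[0.5,0,2.9],[0,0,0],-0.2],[[0.6,0,2.9],[0,0,0],-0.2],[[-1,0,2.6],[0,0,0],-0.2],[[-1,0,2.7],[0,0,0],-0.2],[[-1,0,2.6],[0,0,0],-0.2]]
```

Emit:
drive_tool --motion '[[[0.6, -0.3, 2.9], [0, 0, 0], -0.2], [[-1, 0, 2.6], [0, 0, 0], -0.2], [[-1, 0, 2.7], [0, 0, 0], -0.2], [[-1, 0, 2.6], [0, 0, 0], -0.2], [[0, 0, 0], [0, 0, 0], -0.2]]'

```text
time: 17.18
position: [0.3869, 0.0405, 0.0794]
tool_rot: [0.03, -2.794, 0.003]
ft_force: [1.0, 0.3, 0.1]
grip_width: 0.406
grip_force: 0.0
```

Run:
```python
from h import *
st();push(3,app=False)
```

```text
tip [0.3631 0.0401 0.0136] z [-0.34  -0.005 -0.94 ] y [-0.021  1.     0.002] F [1.  0.3 0.1] q [-0.64  0.26  0.55  2.09 -0.17  1.19  1.6 ] g 0.41 t 17.175
start 0.36347476361213865 0.042896543329363254 end 0.5619819123349695 0.04670807530203696
14
[[[-1.3,0,-0.5],[0,0,0],-0.2],[[-1.4,0,-0.5],[0,0,0],-0.2],[[-1.3,0.1,-0.5],[0,0,0],-0.2],[[-1.3,0,-0.5],[0,0,0],-0.2],[[-1.4,0,-0.5],[0,0,0],-0.2],[[-1.3,0,-0.5],[0,0,0],-0.2],[[-1.3,0,-0.4],[0,0,0],-0.2],[[-1.4,0,-0.5],[0,0,0],-0.2],[[-1.3,0.1,-0.5],[0,0,0],-0.2],[[-1.3,0,-0.5],[0,0,0],-0.2],[[-1.4,0,-0.5],[0,0,0],-0.2],[[-1.3,0,-0.5],[0,0,0],-0.2]]
[[[-1.3,0,-0.5],[0,0,0],-0.2],[[-1.4,0,-0.5],[0,0,0],-0.2]]
```

Emit:
drive_tool --motion '[[[-1.3, 0.2, -0.5], [0, 0, 0], -0.2], [[-1.4, 0, -0.5], [0, 0, 0], -0.2], [[-1.3, 0.1, -0.5], [0, 0, 0], -0.2], [[-1.3, 0, -0.5], [0, 0, 0], -0.2], [[-1.4, 0, -0.5], [0, 0, 0], -0.2], [[-1.3, 0, -0.5], [0, 0, 0], -0.2], [[-1.3, 0, -0.4], [0, 0, 0], -0.2], [[-1.4, 0, -0.5], [0, 0, 0], -0.2], [[-1.3, 0, -0.5], [0, 0, 0], -0.2], [[-1.3, 0, -0.5], [0, 0, 0], -0.2], [[-1.4, 0, -0.5], [0, 0, 0], -0.2], [[-1.3, 0, -0.5], [0, 0, 0], -0.2]]'

```text
time: 18.68
position: [0.5606, 0.0453, 0.0824]
tool_rot: [0.026, -2.8, 0.001]
ft_force: [-3.0, 0.8, 0.4]
grip_width: 0.399
grip_force: 1.4
```

Emit:
drive_tool --motion '[[[-1.3, 0, -0.5], [0, 0, 0], -0.2], [[-0.7, 0, -0.2], [0, 0, 0], -0.2], [[0, 0, 0], [0, 0, 0], -0.2]]'

```text
time: 19.05
position: [0.5775, 0.0457, 0.0822]
tool_rot: [0.026, -2.789, -0.0]
ft_force: [-13.5, -1.4, 5.8]
grip_width: 0.4
grip_force: 7.2
```

Emit:
drive_tool --motion '[[[-0.7, 0, -0.2], [0, 0, 0], -0.2], [[0, 0, 0], [0, 0, 0], -0.2]]'

```text
time: 19.3
position: [0.5784, 0.0457, 0.0819]
tool_rot: [0.025, -2.772, -0.001]
ft_force: [-30.1, -0.5, 15.4]
grip_width: 0.4
grip_force: 16.3
```

Run:
```python
from h import *
st()
```

```text
tip [0.5532 0.0456 0.0166] z [-0.361 -0.002 -0.933] y [-0.017  1.     0.004] F [-30.1  -0.5  15.4] q [-0.48  0.63  0.51  1.58 -0.3   1.39  1.7 ] g 0.4 t 19.3
```

```bash
cat >> h.py <<'E'
def nxt(i,tau=20,claw=-.2,zt=.015):
    s=ctrl.get_state();M=R.from_rotvec(s["tool_rot"]).as_matrix();t=s["position"]+.07*M[:,2]
    f=np.radians(yaws[i]);m=mids[i];xs=m[0]-.05*np.cos(f)-.021-.022-abs(.036*np.sin(f));ys=m[1]-(m[0]-xs)*np.tan(np.radians(RY));a=(90+RY,tau,RY,claw)
    rows([(t+[-.03,0,.002],*a,.03),(t+[-.05,0,.055],*a,.06),((xs,ys,.075),*a,.055),((xs,ys,zt),*a,.03)])
E
python3 - <<'E'
from h import *
nxt(2)
E
```

```text
8
[[[3,0.1,0.9],[0,-1,0],-0.2],[[3.7,0,-4.3],[0,0,0],-0.2],[[3.3,2.6,1.1],[0,0,0],-0.2],[[3.3,2.7,1.2],[0,0,0],-0.2],[[3.2,2.6,1.1],[0,0,0],-0.2],[[3.3,2.6,1.1],[0,0,0],-0.2],[[-1,0,2.8],[0,0,0],-0.2],[[-1,0,2.8],[0,0,0],-0.2]]
```

Emit:
drive_tool --motion '[[[3, 0.1, 0.9], [0, -1, 0], -0.2], [[3.7, 0, -4.5], [0, 0, 0], -0.2], [[3.3, 2.6, 1.1], [0, 0, 0], -0.2], [[3.3, 2.7, 1.2], [0, 0, 0], -0.2], [[3.2, 2.6, 1.1], [0, 0, 0], -0.2], [[3.3, 2.6, 1.1], [0, 0, 0], -0.2], [[-1, 0, 2.8], [0, 0, 0], -0.2], [[-1, 0, 2.9], [0, 0, 0], -0.2], [[0, 0, 0], [0, 0, 0], -0.2]]'

```text
time: 20.42
position: [0.3964, 0.1482, 0.0762]
tool_rot: [0.026, -2.817, 0.002]
ft_force: [-0.2, 0.0, 0.3]
grip_width: 0.4
grip_force: 0.0
```

Run:
```python
from h import *
st();push(2,app=False,over=.004)
```

```text
tip [0.374  0.1479 0.0099] z [-0.319 -0.004 -0.948] y [-0.018  1.     0.001] F [-0.2  0.   0.3] q [-0.78  0.3   0.48  2.03 -0.24  1.17  1.43] g 0.4 t 20.425
start 0.3627020631058483 0.147910663092336 end 0.5539638892415678 0.1515830777643443
13
[[[-1.3,0,-0.5],[0,0,0],-0.2],[[-1.3,0,-0.5],[0,0,0],-0.2],[[-1.3,0,-0.4],[0,0,0],-0.2],[[-1.3,0,-0.5],[0,0,0],-0.2],[[-1.4,0,-0.5],[0,1,0],-0.2],[[-1.3,0,-0.5],[0,0,0],-0.2],[[-1.3,0,-0.5],[0,0,0],-0.2],[[-1.3,0,-0.5],[0,0,0],-0.2],[[-1.3,0,-0.5],[0,0,0],-0.2],[[-1.3,0,-0.5],[0,0,0],-0.2],[[-1.3,0.1,-0.5],[0,0,0],-0.2],[[-1.3,0,-0.5],[0,0,0],-0.2]]
[[[-1.3,0,-0.5],[0,0,0],-0.2]]
```

Emit:
drive_tool --motion '[[[-1.3, 0, -0.5], [0, 0, 0], -0.2], [[-1.3, 0, -0.5], [0, 0, 0], -0.2], [[-1.3, 0, -0.4], [0, 0, 0], -0.2], [[-1.3, 0, -0.5], [0, 0, 0], -0.2], [[-1.4, 0, -0.5], [0, 1, 0], -0.2], [[-1.3, 0, -0.5], [0, 0, 0], -0.2], [[-1.3, 0, -0.5], [0, 0, 0], -0.2], [[-1.3, 0, -0.5], [0, 0, 0], -0.2], [[-1.3, 0, -0.5], [0, 0, 0], -0.2], [[-1.3, 0, -0.5], [0, 0, 0], -0.2], [[-1.3, 0.1, -0.5], [0, 0, 0], -0.2], [[-1, 0, -0.4], [0, 0, 0], -0.2]]'

```text
time: 21.92
position: [0.5616, 0.1523, 0.0815]
tool_rot: [0.026, -2.8, 0.001]
ft_force: [-3.1, -0.2, -0.6]
grip_width: 0.399
grip_force: 1.2
```

Emit:
drive_tool --motion '[[[-0.7, 0, -0.2], [0, 0, 0], -0.2], [[0, 0, 0], [0, 0, 0], -0.2]]'

```text
time: 22.18
position: [0.5687, 0.1524, 0.0813]
tool_rot: [0.026, -2.801, 0.0]
ft_force: [-2.1, 0.5, 1.4]
grip_width: 0.398
grip_force: 0.8
```

Emit:
drive_tool --motion '[[[-0.5, 0, -0.2], [0, 0, 0], -0.2], [[0, 0, 0], [0, 0, 0], -0.2]]'

```text
time: 22.42
position: [0.5735, 0.1526, 0.0813]
tool_rot: [0.026, -2.8, 0.0]
ft_force: [-2.3, -0.6, 0.3]
grip_width: 0.4
grip_force: 1.2
```

Run:
```python
from h import *
st();nxt(1)
```

```text
tip [0.5501 0.1523 0.0154] z [-0.335 -0.003 -0.942] y [-0.018  1.     0.003] F [-2.3 -0.6  0.3] q [-0.61  0.63  0.48  1.57 -0.33  1.36  1.55] g 0.4 t 22.425
8
[[[2.8,0.1,0.8],[0,0,0],-0.2],[[3.7,0,-4.3],[0,0,0],-0.2],[[3.5,2.7,1.1],[0,0,0],-0.2],[[3.4,2.8,1.1],[0,0,0],-0.2],[[3.5,2.7,1.1],[0,0,0],-0.2],[[3.5,2.7,1.2],[0,0,0],-0.2],[[-1,0,2.8],[0,0,0],-0.2],[[-1.1,0,2.8],[0,0,0],-0.2]]
```

Not at the rail yet; the force is only 2 N. I'll push a little further.

Emit:
drive_tool --motion '[[[-0.4, 0, -0.1], [0, 0, 0], -0.2], [[0, 0, 0], [0, 0, 0], -0.2]]'

```text
time: 22.68
position: [0.5748, 0.1526, 0.0811]
tool_rot: [0.027, -2.792, 0.001]
ft_force: [-10.7, -1.0, 6.5]
grip_width: 0.397
grip_force: 5.7
```

Emit:
drive_tool --motion '[[[-0.4, 0, -0.1], [0, 0, 0], -0.2], [[0, 0, 0], [0, 0, 0], -0.2]]'

```text
time: 22.92
position: [0.5754, 0.1527, 0.0809]
tool_rot: [0.027, -2.783, 0.001]
ft_force: [-19.8, -0.4, 11.5]
grip_width: 0.397
grip_force: 11.0
```

Run:
```python
from h import *
st();nxt(1)
```

```text
tip [0.5508 0.1524 0.0154] z [-0.351 -0.004 -0.936] y [-0.019  1.     0.003] F [-19.8  -0.4  11.5] q [-0.6   0.64  0.47  1.55 -0.34  1.38  1.55] g 0.4 t 22.925
8
[[[2.9,0.1,0.9],[0,-1,0],-0.2],[[3.7,0,-4.4],[0,0,0],-0.2],[[3.5,2.7,1.1],[0,0,0],-0.2],[[3.5,2.8,1.2],[0,0,0],-0.2],[[3.4,2.7,1.1],[0,0,0],-0.2],[[3.5,2.7,1.1],[0,0,0],-0.2],[[-1,0,2.8],[0,0,0],-0.2],[[-1,0,2.9],[0,0,0],-0.2]]
```

Emit:
drive_tool --motion '[[[3.5, 0.1, 1.1], [0, -1, 0], -0.2], [[3.7, 0, -4.5], [0, 0, 0], -0.2], [[3.5, 2.7, 1.1], [0, 0, 0], -0.2], [[3.5, 2.8, 1.1], [0, 0, 0], -0.2], [[3.4, 2.7, 1.1], [0, 0, 0], -0.2], [[3.5, 2.7, 1], [0, 0, 0], -0.2], [[-1, 0, 2.8], [0, 0, 0], -0.2], [[-1, 0, 2.8], [0, 0, 0], -0.2], [[0, 0, 0], [0, 0, 0], -0.2]]'

```text
time: 24.05
position: [0.3774, 0.2585, 0.0795]
tool_rot: [0.026, -2.816, 0.003]
ft_force: [0.6, -0.6, -0.0]
grip_width: 0.401
grip_force: 0.0
```

Run:
```python
from h import *
st();push(1,app=False,over=.006)
```

```text
tip [0.355  0.2581 0.0132] z [-0.32  -0.005 -0.948] y [-0.018  1.     0.001] F [ 0.6 -0.6 -0. ] q [-0.92  0.34  0.42  1.97 -0.31  1.18  1.25] g 0.4 t 24.05
start 0.3526515170279633 0.25874425432369347 end 0.553836420556992 0.2626072018152766
14
[[[-1.4,0,-0.5],[0,0,0],-0.2],[[-1.3,0,-0.4],[0,0,0],-0.2],[[-1.4,0,-0.5],[0,0,0],-0.2],[[-1.3,0,-0.5],[0,0,0],-0.2],[[-1.4,0,-0.4],[0,0,0],-0.2],[[-1.3,0,-0.5],[0,1,0],-0.2],[[-1.4,0.1,-0.5],[0,0,0],-0.2],[[-1.3,0,-0.5],[0,0,0],-0.2],[[-1.4,0,-0.5],[0,0,0],-0.2],[[-1.3,0,-0.5],[0,0,0],-0.2],[[-1.3,0,-0.4],[0,0,0],-0.2],[[-1.4,0,-0.5],[0,0,0],-0.2]]
[[[-1.3,0,-0.5],[0,0,0],-0.2],[[-1.4,0,-0.5],[0,0,0],-0.2]]
```

Emit:
drive_tool --motion '[[[-1.4, 0.3, -0.5], [0, 0, 0], -0.2], [[-1.3, 0, -0.4], [0, 0, 0], -0.2], [[-1.4, 0, -0.5], [0, 0, 0], -0.2], [[-1.3, 0, -0.5], [0, 0, 0], -0.2], [[-1.4, 0, -0.4], [0, 0, 0], -0.2], [[-1.3, 0, -0.5], [0, 1, 0], -0.2], [[-1.4, 0.1, -0.5], [0, 0, 0], -0.2], [[-1.3, 0, -0.5], [0, 0, 0], -0.2], [[-1.4, 0, -0.5], [0, 0, 0], -0.2], [[-1.3, 0, -0.5], [0, 0, 0], -0.2], [[-1.3, 0, -0.4], [0, 0, 0], -0.2], [[-1.4, 0, -0.5], [0, 0, 0], -0.2]]'

```text
time: 25.55
position: [0.5496, 0.2664, 0.082]
tool_rot: [0.027, -2.797, 0.0]
ft_force: [-5.8, -0.3, 4.3]
grip_width: 0.401
grip_force: 3.5
```

Emit:
drive_tool --motion '[[[-1.3, 0, -0.4], [0, 0, 0], -0.2], [[-0.6, 0, -0.2], [0, 0, 0], -0.2], [[-0.6, 0, -0.2], [0, 0, 0], -0.2], [[0, 0, 0], [0, 0, 0], -0.2]]'

```text
time: 26.05
position: [0.5731, 0.2671, 0.0817]
tool_rot: [0.028, -2.79, 0.0]
ft_force: [-13.5, -1.5, 10.9]
grip_width: 0.396
grip_force: 8.0
```

Run:
```python
from h import *
st();nxt(0)
```

```text
tip [0.549  0.2668 0.016 ] z [-0.344 -0.004 -0.939] y [-0.019  1.     0.003] F [-13.5  -1.5  10.9] q [-0.71  0.69  0.43  1.46 -0.38  1.4   1.4 ] g 0.4 t 26.05
7
[[[2.9,0.1,0.8],[0,0,0],-0.2],[[3.7,0,-4.2],[0,0,0],-0.2],[[3.6,3.3,1.2],[0,0,0],-0.2],[[3.6,3.2,1.1],[0,0,0],-0.2],[[3.5,3.3,1.2],[0,0,0],-0.2],[[-1,0,2.8],[0,0,0],-0.2],[[-1,0,2.8],[0,0,0],-0.2]]
```

Emit:
drive_tool --motion '[[[3.5, 0.1, 1], [0, 0, 0], -0.2], [[3.7, 0, -4.5], [0, 0, 0], -0.2], [[3.6, 3.3, 1.2], [0, 0, 0], -0.2], [[3.6, 3.2, 1.1], [0, 0, 0], -0.2], [[3.5, 3.1, 1.2], [0, 0, 0], -0.2], [[-1, 0, 2.8], [0, 0, 0], -0.2], [[-1, 0, 2.8], [0, 0, 0], -0.2], [[0, 0, 0], [0, 0, 0], -0.2]]'

```text
time: 27.05
position: [0.4059, 0.3598, 0.08]
tool_rot: [0.025, -2.799, 0.003]
ft_force: [-0.1, -1.0, -0.4]
grip_width: 0.401
grip_force: 0.0
```

Run:
```python
from h import *
st();push(0,app=False,over=.006)
```

```text
tip [0.3824 0.3594 0.0141] z [-0.335 -0.005 -0.942] y [-0.017  1.     0.001] F [-0.1 -1.  -0.4] q [-0.97  0.49  0.38  1.76 -0.38  1.25  1.16] g 0.4 t 27.05
start 0.3842296058671411 0.3622630345888206 end 0.5518491190330426 0.36548149366088095
12
[[[-1.3,0,-0.5],[0,0,0],-0.2],[[-1.4,0.1,-0.5],[0,0,0],-0.2],[[-1.3,0,-0.4],[0,0,0],-0.2],[[-1.3,0,-0.5],[0,0,0],-0.2],[[-1.4,0,-0.5],[0,0,0],-0.2],[[-1.3,0.1,-0.5],[0,0,0],-0.2],[[-1.3,0,-0.5],[0,0,0],-0.2],[[-1.4,0,-0.4],[0,0,0],-0.2],[[-1.3,0,-0.5],[0,0,0],-0.2],[[-1.3,0.1,-0.5],[0,0,0],-0.2],[[-1.4,0,-0.5],[0,0,0],-0.2],[[-1.3,0,-0.5],[0,0,0],-0.2]]
```

Emit:
drive_tool --motion '[[[-1.3, 0, -0.5], [0, 0, 0], -0.2], [[-1.4, 0.1, -0.5], [0, 0, 0], -0.2], [[-1.3, 0, -0.4], [0, 0, 0], -0.2], [[-1.3, 0, -0.5], [0, 0, 0], -0.2], [[-1.4, 0, -0.5], [0, 0, 0], -0.2], [[-1.3, 0.1, -0.5], [0, 0, 0], -0.2], [[-1.3, 0, -0.5], [0, 0, 0], -0.2], [[-1.4, 0, -0.4], [0, 0, 0], -0.2], [[-1.3, 0, -0.5], [0, 0, 0], -0.2], [[-1.3, 0.1, -0.5], [0, 0, 0], -0.2], [[-1.4, 0, -0.5], [0, 0, 0], -0.2], [[-0.7, 0, -0.2], [0, 0, 0], -0.2]]'

```text
time: 28.55
position: [0.5691, 0.3668, 0.0829]
tool_rot: [0.027, -2.797, -0.001]
ft_force: [-8.2, -0.5, 10.5]
grip_width: 0.402
grip_force: 5.6
```

Emit:
drive_tool --motion '[[[-0.5, 0, -0.2], [0, 0, 0], -0.2], [[-0.3, 0, -0.1], [0, 0, 0], -0.2], [[0, 0, 0], [0, 0, 0], -0.2]]'

```text
time: 28.92
position: [0.5721, 0.3671, 0.0828]
tool_rot: [0.029, -2.784, 0.003]
ft_force: [-18.9, -3.3, 12.9]
grip_width: 0.399
grip_force: 11.1
```

Emit:
drive_tool --motion '[[[-0.3, 0, -0.1], [0, 0, 0], -0.2], [[0, 0, 0], [0, 0, 0], -0.2]]'

```text
time: 29.18
position: [0.5725, 0.3673, 0.0827]
tool_rot: [0.03, -2.777, 0.004]
ft_force: [-25.0, -3.8, 15.5]
grip_width: 0.4
grip_force: 14.7
```

Run:
```python
from h import *
st()
a=(90,20,0,-1)
rows([((.51,.365,.018),90,20,0,-.2,.03),((.48,.36,.13),*a),((.43,0.1,.15),*a,.055),((.36,-.17,.12),90,8,4,-1,.055),((.363,-.181,.035),90,8,4,-1,.04)])
```

```text
tip [0.5475 0.3668 0.0173] z [-0.356 -0.007 -0.934] y [-0.022  1.     0.001] F [-25.   -3.8  15.5] q [-0.78  0.77  0.39  1.31 -0.42  1.46  1.27] g 0.4 t 29.175
19
[[[1.8,-0.1,0.6],[0,0,1],-0.2],[[1.8,-0.1,0.7],[0,-1,0],-0.2],[[2.2,-0.2,-3.2],[0,0,0],-1],[[2.2,-0.1,-3.2],[0,0,0],-1],[[2.3,-0.2,-3.1],[0,0,0],-1],[[1.1,-5.2,0],[0,0,0],-1],[[1.1,-5.2,0],[0,0,0],-1],[[1.1,-5.2,0],[0,0,0],-1],[[1.1,-5.2,0],[0,0,0],-1],[[1,-5.2,0],[0,0,0],-1],[[1.2,-4.5,0.9],[0,-2,0],-1],[[1.2,-4.5,0.9],[0,-2,0],-1]]
[[[1.3,-4.4,0.8],[0,-2,0],-1],[[1.2,-4.5,0.8],[0,-2,0],-1],[[1.4,-4.5,0.7],[0,-2,0],-1],[[1.3,-4.5,0.7],[0,-2,0],-1],[[-0.5,-0.3,2.8],[0,0,0],-1],[[-0.5,-0.4,2.8],[0,0,0],-1],[[-0.5,-0.3,2.8],[0,0,0],-1]]
```

Emit:
drive_tool --motion '[[[2.6, -0.1, 0.9], [0, 0, 1], -0.2], [[1.8, -0.1, 0.7], [0, -1, 0], -0.2], [[2.2, -0.2, -3.2], [0, 0, 0], -1], [[2.2, -0.1, -3.2], [0, 0, 0], -1], [[2.3, -0.2, -3.1], [0, 0, 0], -1], [[1.1, -5.2, 0], [0, 0, 0], -1], [[1.1, -5.2, 0], [0, 0, 0], -1], [[1.1, -5.2, 0], [0, 0, 0], -1], [[1.1, -5.2, 0], [0, 0, 0], -1], [[1, -5.2, 0], [0, 0, 0], -1], [[0, 0, 0], [0, 0, 0], -1]]'

```text
time: 30.55
position: [0.4513, 0.0938, 0.2117]
tool_rot: [-0.012, -2.821, 0.005]
ft_force: [0.8, 1.2, 0.2]
grip_width: 0.006
grip_force: 0.0
```

Run:
```python
from h import *
st()
rows([((.365,-.17,.13),94,10,4,-1,.055),((.368,-.181,.035),94,8,4,-1,.04)])
shot("side","s6");shot("top","t6")
```

```text
tip [0.4292 0.0937 0.1452] z [-0.315 -0.002 -0.949] y [ 0.007  1.    -0.005] F [0.8 1.2 0.2] q [-0.73  0.2   0.57  1.83 -0.15  1.46  1.45] g 0.01 t 30.55
8
[[[1.3,-5.3,0.7],[0,-2,-1],-1],[[1.4,-5.2,0.7],[0,-1,-1],-1],[[1.5,-5.2,0.6],[1,-2,-1],-1],[[1.6,-5.2,0.7],[0,-2,0],-1],[[1.6,-5.2,0.7],[0,-1,-1],-1],[[-0.6,-0.4,3.1],[0,-1,0],-1],[[-0.4,-0.3,3.1],[0,-1,0],-1],[[-0.5,-0.4,3.1],[0,0,0],-1]]
```

Emit:
drive_tool --motion '[[[1.3, -5.3, 0.7], [0, -2, -1], -1], [[1.4, -5.2, 0.7], [0, -1, -1], -1], [[1.5, -5.2, 0.6], [1, -2, -1], -1], [[1.6, -5.2, 0.7], [0, -2, 0], -1], [[1.6, -5.2, 0.7], [0, -1, -1], -1], [[-0.6, -0.4, 3.1], [0, -1, 0], -1], [[-0.4, -0.3, 3.1], [0, -1, 0], -1], [[-0.5, -0.4, 3.1], [0, 0, 0], -1], [[0, 0, 0], [0, 0, 0], -1]]'

```text
time: 31.78
position: [0.378, -0.175, 0.1021]
tool_rot: [0.111, -2.986, 0.014]
ft_force: [-0.3, -0.3, 0.0]
grip_width: 0.007
grip_force: 0.0
```

```bash
cat >> h.py <<'E'
B0={'L':np.array([.4205,-.177]),'R':np.array([.4290,-.3270])};HU=np.radians(4);U=np.array([np.cos(HU),np.sin(HU)])
def bp(b,d,off=.028):return np.r_[B0[b]+U*(d-off),.035]
def walk(b,frm,to,st=.01,**k):
    a=(94,8,4,-1);rows([(bp(b,frm),*a,.05),(bp(b,to),*a,st),(bp(b,to),*a)],**k)
E
python3 - <<'E'
from h import *
st();walk('L',-.012,.022)
E
```

```text
tip [ 0.3673 -0.176   0.0329] z [-0.153 -0.015 -0.988] y [-0.075  0.997 -0.003] F [-0.3 -0.3  0. ] q [-0.45  0.13  0.82  2.15 -0.03  1.04  2.04] g 0.01 t 31.775
6
[[[-1.1,-0.5,-0.4],[0,-1,0],-1],[[-0.9,0,-0.1],[0,0,0],-1],[[-0.8,0,-0.1],[0,0,0],-1],[[-0.9,0,-0.2],[0,0,0],-1],[[-0.8,0,-0.1],[0,0,0],-1],[[0,0,0],[0,0,0],-1]]
```

Emit:
drive_tool --motion '[[[-1.1, -0.5, -0.4], [0, 0, 0], -1], [[-0.9, 0, -0.1], [0, 0, 0], -1], [[-0.8, 0, -0.1], [0, 0, 0], -1]]'

```text
time: 32.15
position: [0.4071, -0.1785, 0.1059]
tool_rot: [0.111, -2.987, 0.011]
ft_force: [-12.8, -1.9, 11.2]
grip_width: 0.005
grip_force: 7.1
```

Emit:
drive_tool --motion '[[[-0.9, 0, -0.2], [0, 0, 0], -1], [[-0.8, 0, -0.1], [0, 0, 0], -1], [[0, 0, 0], [0, 0, 0], -1]]'

```text
time: 32.52
position: [0.4191, -0.1752, 0.1047]
tool_rot: [0.109, -2.975, 0.002]
ft_force: [-14.5, 5.0, 11.1]
grip_width: 0.003
grip_force: 8.1
```

Run:
```python
from h import *
st()
```

```text
tip [ 0.4076 -0.1757  0.0357] z [-0.164 -0.007 -0.986] y [-0.073  0.997  0.005] F [-14.5   5.   11.1] q [-0.42  0.24  0.8   2.05 -0.12  1.08  2.09] g 0.0 t 32.525
```

Run:
```python
from h import *
a=(94,8,4,-1)
rows([((.378,-.178,.035),*a,.03),((.378,-.32,.035),*a,.05),(bp('R',-.015),*a),(bp('R',.05),*a,.012),(bp('R',.05),*a)])
```

```text
12
[[[3.1,0,0.6],[0,-1,0],-1],[[0.3,-4.7,0],[0,0,0],-1],[[0.4,-4.7,0],[0,0,0],-1],[[0.3,-4.7,0],[0,0,0],-1],[[-0.7,-1.1,-0.1],[0,0,0],-1],[[-1.1,0,-0.2],[0,0,0],-1],[[-1,0,-0.1],[0,0,0],-1],[[-1.1,0,-0.2],[0,0,0],-1],[[-1.1,0,-0.1],[0,0,0],-1],[[-1.1,0,-0.2],[0,0,0],-1],[[-1,0,-0.1],[0,0,0],-1],[[0,0,0],[0,0,0],-1]]
```

Emit:
drive_tool --motion '[[[3.5, 0, 0.6], [0, 0, 0], -1], [[0.3, -4.7, 0], [0, 0, 0], -1], [[0.4, -4.7, 0], [0, 0, 0], -1], [[0.3, -4.7, 0], [0, 0, 0], -1], [[-0.7, -1.1, -0.1], [0, 0, 0], -1]]'

```text
time: 33.15
position: [0.3971, -0.3349, 0.1073]
tool_rot: [0.103, -2.99, 0.015]
ft_force: [-0.3, -0.0, 0.9]
grip_width: 0.004
grip_force: 0.0
```

Emit:
drive_tool --motion '[[[-1.1, 0, -0.2], [0, 0, 0], -1], [[-1, 0, -0.1], [0, 0, 0], -1], [[-1.1, 0, -0.2], [0, 0, 0], -1], [[-1.1, 0, -0.1], [0, 0, 0], -1], [[-1.1, 0, -0.2], [0, 0, 0], -1], [[-1, 0, -0.1], [0, 0, 0], -1], [[0, 0, 0], [0, 0, 0], -1]]'

```text
time: 34.02
position: [0.4588, -0.3282, 0.106]
tool_rot: [0.109, -2.983, 0.014]
ft_force: [-7.4, -3.6, 1.7]
grip_width: 0.009
grip_force: 3.8
```

Run:
```python
from h import *
st()
a=(94,8,4,-1)
rows([((.40,-.322,.035),*a,.045),((.385,-.178,.035),*a,.055),(bp('L',.002),*a),(bp('L',.075),*a,.012),(bp('L',.075),*a)])
shot("top","t7")
```

```text
tip [ 0.4479 -0.3292  0.0368] z [-0.156 -0.015 -0.988] y [-0.073  0.997 -0.004] F [-7.4 -3.6  1.7] q [-0.13  0.49  0.81  1.8  -0.27  1.12  2.42] g 0.01 t 34.025
14
[[[2.4,0.5,0.5],[0,-1,0],-1],[[2.4,0.5,0.4],[0,0,0],-1],[[0.1,4.8,0],[0,0,0],-1],[[0.2,4.9,0],[0,0,0],-1],[[0.1,4.8,0],[0,0,0],-1],[[-0.9,-0.1,-0.1],[0,0,0],-1],[[-1,0,-0.2],[0,0,0],-1],[[-1.1,0,-0.1],[0,0,0],-1],[[-1,0,-0.2],[0,0,0],-1],[[-1,0,-0.1],[0,0,0],-1],[[-1.1,0,-0.2],[0,0,0],-1],[[-1,-0.1,-0.1],[0,0,0],-1]]
[[[-1.1,0,-0.2],[0,0,0],-1],[[0,0,0],[0,0,0],-1]]
```

View pics/t7.png

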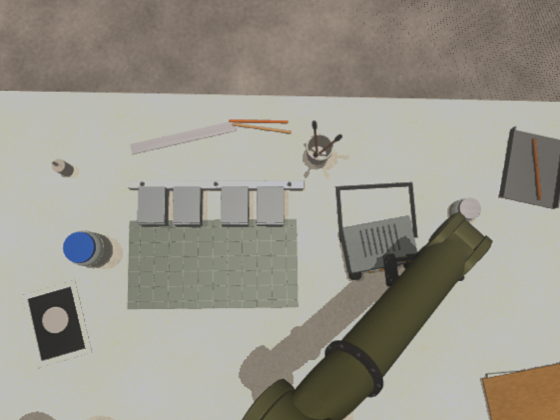

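Run:
```python
from h import *
print(plane("top",[(354,275)],.066),plane("top",[(343,238),(411,217)],.075))
im=cv2.imread("pics/t7.png");cv2.imwrite("pics/z7.png",cv2.resize(im[195:290,325:430],None,fx=5,fy=5,interpolation=3))
```

```text
[[ 0.44020582 -0.17062045  0.066     ]] [[ 0.53499295 -0.14067613  0.075     ]
 [ 0.59330391 -0.31845857  0.075     ]]
```

View pics/z7.png

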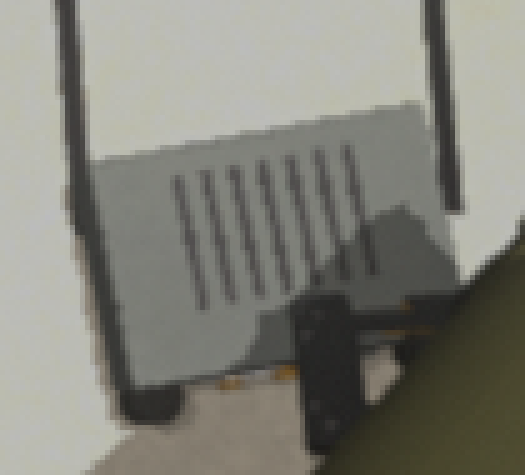

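```bash
cat >> h.py <<'E'
OC=np.array([.6166,-.2424]);OY=4.15
def psufit(px):  # FL,FR,RL tops
    q=plane("top",px,.075)[:,:2];d=q[0]-q[1];yaw=np.arctan2(-d[0],d[1]);c,s=np.cos(yaw),np.sin(yaw);M=np.array([[c,-s],[s,c]])
    cen=np.mean([q[0]-M@[.06,.09],q[1]-M@[.06,-.09],q[2]-M@[-.06,.09]],axis=0)
    o=np.radians(OY);O=np.array([[np.cos(o),-np.sin(o)],[np.sin(o),np.cos(o)]])
    print("psu",cen.round(4),"yaw",np.degrees(yaw).round(1),"side",np.linalg.norm(d).round(3),np.linalg.norm(q[0]-q[2]).round(3))
    print("bumpL",(cen+M@[-.066,.076]).round(4),"bumpR",(cen+M@[-.066,-.076]).round(4),"goalL",(OC+O@[-.066,.076]).round(4),"goalR",(OC+O@[-.066,-.076]).round(4))
    for n,k in(("FL",(.06,.09)),("FR",(.06,-.09)),("RL",(-.06,.09)),("RR",(-.06,-.09))):print(n,(O.T@(cen+M@k-OC)*1000).round(0),end=" ")
    print()
E
python3 - <<'E'
from h import *
psufit(np.array([(90,160),(418,102),(130,388)])/5+[324.6,194.6])
E
```

```text
psu [ 0.5229 -0.237 ] yaw 11.1 side 0.175 0.119
bumpL [ 0.4435 -0.1752] bumpR [ 0.4728 -0.3243] goalL [ 0.5453 -0.1714] goalR [ 0.5563 -0.323 ]
FL [-44. 109.] FR [-23. -70.] RL [-164.   94.] RR [-142.  -84.]
```

Run:
```python
from h import *
st();a=(93,8,3,-1)
rows([((.395,-.326,.035),*a,.055),((.388,-.178,.035),*a,.055),((.405,-.175,.035),*a),((.475,-.175,.035),*a,.012),((.475,-.175,.035),*a)])
```

```text
tip [ 0.448  -0.3286  0.0366] z [-0.156 -0.014 -0.988] y [-0.073  0.997 -0.003] F [-8.4 -4.2  2.9] q [-0.13  0.49  0.81  1.8  -0.27  1.12  2.42] g 0.01 t 34.075
12
[[[5.3,0.6,1],[0,-1,1],-1],[[0,4.9,0],[0,0,0],-1],[[-0.1,5,-0.1],[0,0,0],-1],[[0,4.9,0],[0,0,0],-1],[[-1.7,0.2,-0.3],[0,0,0],-1],[[-1.2,-0.1,-0.2],[0,0,0],-1],[[-1.1,0,-0.1],[0,0,0],-1],[[-1.2,-0.1,-0.2],[0,0,0],-1],[[-1.1,0,-0.1],[0,0,0],-1],[[-1.2,-0.1,-0.2],[0,0,0],-1],[[-1.1,-0.1,-0.1],[0,0,0],-1],[[0,0,0],[0,0,0],-1]]
```

Emit:
drive_tool --motion '[[[5.8, 0.6, 1], [0, 0, 1], -1], [[0, 4.9, 0], [0, 0, 0], -1], [[-0.1, 5, -0.1], [0, 0, 0], -1], [[0, 4.9, 0], [0, 0, 0], -1], [[-1.7, 0.2, -0.3], [0, 0, 0], -1], [[-1.2, -0.1, -0.2], [0, 0, 0], -1], [[-1.1, 0, -0.1], [0, 0, 0], -1], [[-1.2, -0.1, -0.2], [0, 0, 0], -1], [[-1.1, 0, -0.1], [0, 0, 0], -1], [[-1.2, -0.1, -0.2], [0, 0, 0], -1], [[-1.1, -0.1, -0.1], [0, 0, 0], -1], [[-0.5, 0, 0], [0, 0, 0], -1]]'

```text
time: 35.58
position: [0.481, -0.1717, 0.1017]
tool_rot: [0.082, -2.972, 0.001]
ft_force: [-22.7, 8.9, 19.6]
grip_width: 0.003
grip_force: 12.2
```

Run:
```python
from h import *
st();a=(93,8,3,-1)
rows([((.418,-.178,.035),*a,.06),((.425,-.325,.035),*a,.055),((.44,-.324,.035),*a),((.505,-.324,.035),*a,.012),((.505,-.324,.035),*a)])
```

```text
tip [ 0.4693 -0.1721  0.0326] z [-0.167 -0.006 -0.986] y [-0.055  0.998  0.004] F [-22.7   8.9  19.6] q [-0.41  0.39  0.8   1.91 -0.24  1.12  2.11] g 0.0 t 35.575
12
[[[5.3,-0.3,0.6],[0,-2,0],-1],[[0,-4.9,0],[0,0,0],-1],[[0.1,-4.9,0],[0,0,0],-1],[[0,-4.9,0],[0,0,0],-1],[[-1.5,0,-0.2],[0,0,0],-1],[[-1.1,-0.1,-0.1],[0,0,0],-1],[[-1,0,-0.2],[0,0,0],-1],[[-1.1,-0.1,-0.1],[0,0,0],-1],[[-1.1,0,-0.2],[0,0,0],-1],[[-1,-0.1,-0.1],[0,0,0],-1],[[-1.1,0,-0.2],[0,0,0],-1],[[0,0,0],[0,0,0],-1]]
```

Emit:
drive_tool --motion '[[[5.8, -0.3, 0.6], [0, 0, 0], -1], [[0, -4.9, -0.2], [0, 0, 0], -1], [[0.1, -4.9, 0], [0, 0, 0], -1], [[0, -4.9, 0], [0, 0, 0], -1], [[-1.5, 0, -0.2], [0, 0, 0], -1], [[-1.1, -0.1, -0.1], [0, 0, 0], -1], [[-1, 0, -0.2], [0, 0, 0], -1], [[-1.1, -0.1, -0.1], [0, 0, 0], -1], [[-1.1, 0, -0.2], [0, 0, 0], -1], [[-1, -0.1, -0.1], [0, 0, 0], -1], [[-1.1, 0, -0.2], [0, 0, 0], -1], [[-0.4, 0, 0], [0, 0, 0], -1]]'

```text
time: 37.08
position: [0.5163, -0.3282, 0.1072]
tool_rot: [0.081, -2.981, 0.018]
ft_force: [-12.3, -6.1, 5.8]
grip_width: 0.005
grip_force: 7.2
```

Run:
```python
from h import *
st();shot("top","t8")
im=cv2.imread("pics/t8.png");cv2.imwrite("pics/z8.png",cv2.resize(im[175:285,325:430],None,fx=5,fy=5,interpolation=3))
```

```text
tip [ 0.5052 -0.3294  0.0381] z [-0.158 -0.016 -0.987] y [-0.055  0.998 -0.008] F [-12.3  -6.1   5.8] q [-0.12  0.59  0.8   1.67 -0.33  1.18  2.38] g 0.0 t 37.075
```

View pics/z8.png

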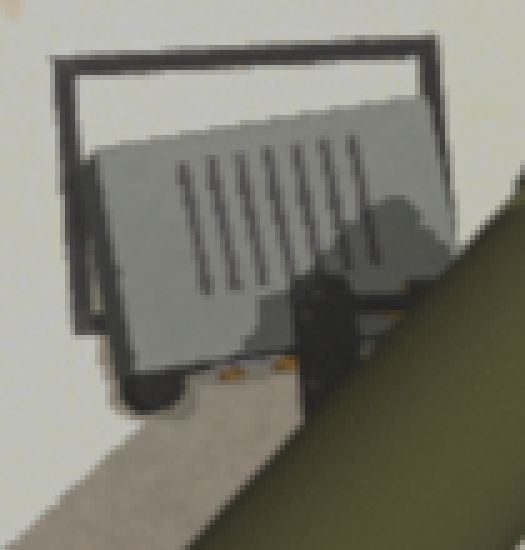

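The PSU's top corners in the crop are FL (97,150), FR (430,95) and RL (130,372). It is half into the outline and yawed left.

Run:
```python
from h import *
psufit(np.array([(97,150),(430,95),(130,372)])/5+[324.6,174.6])
a=(92,8,2,-1)
rows([((.445,-.328,.035),*a,.06),((.440,-.182,.035),*a,.055),((.455,-.180,.035),*a),((.52,-.180,.035),*a,.012)])
```

```text
psu [ 0.5808 -0.2405] yaw 10.5 side 0.178 0.117
bumpL [ 0.502  -0.1778] bumpR [ 0.5298 -0.3272] goalL [ 0.5453 -0.1714] goalR [ 0.5563 -0.323 ]
FL [ 14. 101.] FR [ 34. -78.] RL [-105.   87.] RR [-85. -92.] 
11
[[[6,0.4,1.3],[-1,-1,1],-1],[[0,4.9,0],[0,0,0],-1],[[0,4.8,0],[0,0,0],-1],[[0,4.9,0.1],[0,0,0],-1],[[-1.5,0.1,-0.3],[0,0,0],-1],[[-1.1,0,-0.1],[0,0,0],-1],[[-1,-0.1,-0.2],[0,0,0],-1],[[-1.1,0,-0.1],[0,0,0],-1],[[-1.1,0,-0.2],[0,0,0],-1],[[-1,0,-0.1],[0,0,0],-1],[[-1.1,-0.1,-0.2],[0,0,0],-1]]
```

Emit:
drive_tool --motion '[[[6.4, 0.4, 1.3], [0, 0, 1], -1], [[0, 4.9, 0], [0, 0, 0], -1], [[0, 4.8, 0], [0, 0, 0], -1], [[0, 4.9, 0.1], [0, 0, 0], -1], [[-1.5, 0.1, -0.3], [0, 0, 0], -1], [[-1.1, 0, -0.1], [0, 0, 0], -1], [[-1, -0.1, -0.2], [0, 0, 0], -1], [[-1.1, 0, -0.1], [0, 0, 0], -1], [[-1.1, 0, -0.2], [0, 0, 0], -1], [[-1, 0, -0.1], [0, 0, 0], -1], [[-1.3, -0.1, -0.2], [0, 0, 0], -1], [[0, 0, 0], [0, 0, 0], -1]]'

```text
time: 38.62
position: [0.5304, -0.1761, 0.1003]
tool_rot: [0.054, -2.98, 0.007]
ft_force: [-9.8, 6.2, 5.4]
grip_width: 0.004
grip_force: 5.4
```

Run:
```python
from h import *
st();a=(92,8,2,-1)
rows([((.465,-.182,.035),*a,.055),((.475,-.322,.035),*a,.055),((.502,-.325,.035),*a,.03),((.531,-.325,.035),*a,.01),((.531,-.325,.035),*a)])
```

```text
tip [ 0.5191 -0.1767  0.0313] z [-0.161 -0.007 -0.987] y [-0.037  0.999 -0.002] F [-9.8  6.2  5.4] q [-0.39  0.5   0.79  1.8  -0.31  1.15  2.13] g 0.0 t 38.625
9
[[[5.6,-0.3,0.5],[0,-1,0],-1],[[-0.2,-4.7,0],[0,0,0],-1],[[-0.1,-4.7,0],[0,0,0],-1],[[-0.2,-4.7,0],[0,0,0],-1],[[-2.7,-0.4,-0.4],[0,0,0],-1],[[-0.9,0,-0.1],[0,0,0],-1],[[-1,-0.1,-0.2],[0,0,0],-1],[[-0.9,0,-0.1],[0,0,0],-1],[[0,0,0],[0,0,0],-1]]
```

Emit:
drive_tool --motion '[[[6, -0.3, 0.5], [0, 0, 0], -1], [[-0.2, -4.7, -0.2], [0, 0, 0], -1], [[-0.1, -4.7, 0], [0, 0, 0], -1], [[-0.2, -4.7, 0], [0, 0, 0], -1], [[-2.7, -0.4, -0.4], [0, 0, 0], -1], [[-0.9, 0, -0.1], [0, 0, 0], -1], [[-1, -0.1, -0.2], [0, 0, 0], -1], [[-1.2, 0, -0.1], [0, 0, 0], -1], [[0, 0, 0], [0, 0, 0], -1]]'

```text
time: 39.75
position: [0.5395, -0.329, 0.1071]
tool_rot: [0.053, -2.983, 0.02]
ft_force: [-7.6, -5.4, 1.4]
grip_width: 0.005
grip_force: 4.7
```

Run:
```python
from h import *
st();a=(92,8,2,-1)
rows([((.46,-.325,.04),*a,.055),((.44,-.3,.22),*a,.06),((.40,0.0,.25),90,0,0,-1,.06)])
```

```text
tip [ 0.5285 -0.3301  0.038 ] z [-0.157 -0.016 -0.987] y [-0.036  0.999 -0.011] F [-7.6 -5.4  1.4] q [-0.12  0.63  0.8   1.62 -0.36  1.21  2.36] g 0.0 t 39.75
11
[[[3.5,0.3,0.4],[0,-1,0],-1],[[3.4,0.4,0.4],[-1,0,0],-1],[[1.5,0.9,-5.8],[0,0,0],-1],[[1.5,0.9,-5.9],[0,0,0],-1],[[1.4,0.9,-5.8],[0,0,0],-1],[[0.7,5,-0.4],[0,-1,0],-1],[[0.7,5,-0.4],[0,-2,1],-1],[[0.8,5,-0.4],[0,-1,0],-1],[[0.8,5,-0.4],[0,-1,0],-1],[[0.8,5,-0.5],[0,-2,1],-1],[[0.8,5,-0.5],[0,-1,0],-1]]
```

Emit:
drive_tool --motion '[[[3.5, 0.3, 0.4], [0, 0, 0], -1], [[3.4, 0.4, 0.4], [0, 0, 0], -1], [[1.5, 0.9, -5.8], [0, 0, 0], -1], [[1.5, 0.9, -5.9], [0, 0, 0], -1], [[1.4, 0.9, -5.8], [0, 0, 0], -1], [[0.7, 5, -0.4], [0, -1, 0], -1], [[0.7, 5, -0.4], [0, -2, 1], -1], [[0.8, 5, -0.4], [0, -1, 0], -1], [[0.8, 5, -0.4], [0, -1, 0], -1], [[0.8, 5, -0.5], [0, -2, 1], -1], [[0.8, 5, -0.5], [0, -1, 0], -1], [[0, 0, 0], [0, 0, 0], -1]]'

```text
time: 41.25
position: [0.4037, 0.009, 0.3166]
tool_rot: [0.019, -3.132, 0.014]
ft_force: [1.8, -0.8, 0.0]
grip_width: 0.002
grip_force: 0.0
```

Run:
```python
from h import *
st();t=shot("top","t9");shot("side","s9")
a=cv2.resize(t[165:290,120:250],None,fx=2.4,fy=2.4,interpolation=3)
b=cv2.resize(t[165:290,325:430],None,fx=4.4,fy=4.4,interpolation=3)
c=cv2.resize(t[165:290,215:345],None,fx=2.4,fy=2.4,interpolation=3)
v=np.vstack([t[165:290,120:310]]);v=cv2.resize(v,(332,218),interpolation=3)
o=np.zeros((550,800,3),np.uint8);o[:,338:]=b[:550,:462];o[:218,:332]=v
s=cv2.imread("pics/s9.png")[:,:,::-1][130:300,110:400];s=cv2.resize(s,(332,195),interpolation=3);o[230:425,:332]=s
cv2.imwrite("pics/z9.png",o[:,:,::-1])
```

```text
tip [0.4031 0.0083 0.2466] z [-0.009 -0.009 -1.   ] y [-0.012  1.    -0.009] F [ 1.8 -0.8  0. ] q [-0.7  -0.28  0.51  1.98  0.14  1.42  1.35] g 0.0 t 41.25
```

View pics/z9.png

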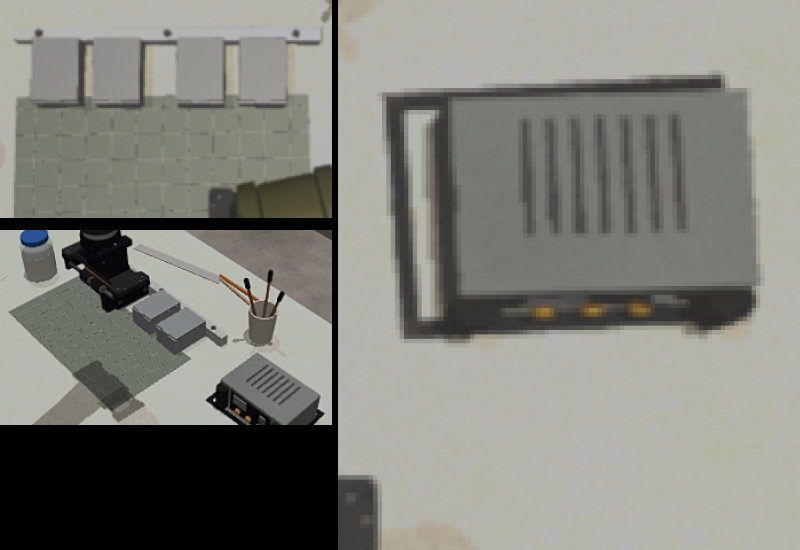

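Run:
```python
from h import *
f=lambda a:np.array(a)/4.4+[324.6,164.6]
psufit(f([(111,100),(410,90),(119,297)]))
o=plane("top",f([(48,96),(384,77),(67,337)]),0);print(o,(o[1]+o[2])/2)
print(plane("top",f([(420,287)]),.075))
```

```text
psu [ 0.6144 -0.2508] yaw 3.1 side 0.18 0.118
bumpL [ 0.5444 -0.1784] bumpR [ 0.5525 -0.3302] goalL [ 0.5453 -0.1714] goalR [ 0.5563 -0.323 ]
FL [59. 81.] FR [ 55. -99.] RL [-61.  83.] RR [-65. -97.] 
[[ 0.68478849 -0.12956947  0.        ]
 [ 0.70121706 -0.34270664  0.        ]
 [ 0.53243014 -0.14201498  0.        ]] [ 0.6168236  -0.24236081  0.        ]
[[ 0.56006402 -0.34161819  0.075     ]]
```

Run:
```python
from h import *
a,b=[cv2.imread(f"pics/{n}.png",0).astype(int) for n in("t7","t9")]
d=abs(a-b)[178:228,125:305];print("diff",d.max(),(d>25).sum())
a,b=[cv2.imread(f"pics/{n}.png",0).astype(int) for n in("t5","t9")]
for n,(x,y) in dict(tub=(82,247),jar=(466,210),pot=(320,150)).items():
    e=abs(a-b)[y-18:y+18,x-18:x+18];print(n,(e>30).sum())
```

```text
diff 11 0
tub 0
jar 0
pot 0
```

```bash
python3 -c "
from h import *
st();print(ctrl.close_job())"
```

```text
tip [0.4038 0.0043 0.2464] z [-0.01 -0.01 -1.  ] y [-0.005  1.    -0.01 ] F [ 0.  -0.4  0.3] q [-0.7  -0.28  0.51  1.98  0.15  1.42  1.35] g 0.01 t 41.35
the job is handed in; nothing more can be done
None
```

I handed the job in at 41 s; no verdict came back. By the last pictures, all four cases are shut and flush against the rail, the power supply is inside its outline with about 9 mm to spare at the tightest corner, and the tub, jar and pot have not moved.

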